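# Check the stickers under the cocoa shakers and sort them

### The job

Take the three cocoa shakers standing in the middle of the counter one at a time: pick one up, tip it right over in the gripper until its base shows to a camera, read the colour of the sticker underneath, and set it down gently, upright and flat on the floor of the right tray before you take the next. Blue sticker: wooden tray; orange sticker: steel tray. Leave the other things on the counter where they are.

Things in the scene. Friction and masses are not known exactly. Their poses are not given: they have to be found in the camera images.
- shaker_a_mid (a point): one of three look-alike pale round cocoa shakers, 62 mm across, 106 mm tall, about 0.2 kg; this point is its centre, 53 mm above its underside; z points to its lid. A sticker 48 mm across on its underside is bright blue or bright orange (any number of each; the name does not tell which): seen only by camera with the underside turned into view
- shaker_b_mid (a point): one of three look-alike pale round cocoa shakers, 62 mm across, 106 mm tall, about 0.2 kg; this point is its centre, 53 mm above its underside; z points to its lid. A sticker 48 mm across on its underside is bright blue or bright orange (any number of each; the name does not tell which): seen only by camera with the underside turned into view
- shaker_c_mid (a point): one of three look-alike pale round cocoa shakers, 62 mm across, 106 mm tall, about 0.2 kg; this point is its centre, 53 mm above its underside; z points to its lid. A sticker 48 mm across on its underside is bright blue or bright orange (any number of each; the name does not tell which): seen only by camera with the underside turned into view
- wood_tray: pale wooden tray, about 190 mm (along its x) by 130 mm (along its y), fixed to the worktop, holding up to two shakers one behind the other; floor 5 mm thick, lip 12 mm high and 5 mm thick; origin at the centre of its underside, z up
- steel_tray: dark grey steel tray, about 190 mm (along its x) by 130 mm (along its y), fixed to the worktop, holding up to two shakers one behind the other; floor 5 mm thick, lip 12 mm high and 5 mm thick; origin at the centre of its underside, z up
- stirrer_cup: white cup of wooden stirrers, 66 mm across, 148 mm tall; origin at the centre of its underside; a bystander
- bell: chrome counter bell on a black foot, 64 mm across, 56 mm tall; origin at the centre of its underside; a bystander
- bean_scoop: steel scoop with wooden handle, 141 x 48 x 26 mm, lying; origin at the centre of its underside; a bystander
Not all that is in view belongs to the job. What is shaped like the part that bears shaker_b_mid but red is not meant.

How it is judged (in metres and radians):
On the way, in this order (a step that is already met when the one before it is completed fails the run):
1. a first shaker is tipped over in the gripper (more than about 57 degrees from upright) (((angle between shaker_a_mid's own z axis and vertical above 1 rad and contact force between the fingers and shaker_a above 0.5 N) or (angle between shaker_b_mid's own z axis and vertical above 1 rad and contact force between the fingers and shaker_b above 0.5 N) or (angle between shaker_c_mid's own z axis and vertical above 1 rad and contact force between the fingers and shaker_c above 0.5 N))), for 0.2 s.
2. with one shaker standing in a tray, a second is tipped over in the gripper ((((angle between shaker_a_mid's own z axis and vertical above 1 rad and contact force between the fingers and shaker_a above 0.5 N) and (((x of shaker_b_mid in the frame of wood_tray between -0.075 and 0.075 m and y of shaker_b_mid in the frame of wood_tray between -0.045 and 0.045 m and z of shaker_b_mid in the frame of wood_tray between 0.05 and 0.066 m and angle between shaker_b_mid's own z axis and vertical below 0.12 rad) or (x of shaker_b_mid in the frame of steel_tray between -0.075 and 0.075 m and y of shaker_b_mid in the frame of steel_tray between -0.045 and 0.045 m and z of shaker_b_mid in the frame of steel_tray between 0.05 and 0.066 m and angle between shaker_b_mid's own z axis and vertical below 0.12 rad)) or ((x of shaker_c_mid in the frame of wood_tray between -0.075 and 0.075 m and y of shaker_c_mid in the frame of wood_tray between -0.045 and 0.045 m and z of shaker_c_mid in the frame of wood_tray between 0.05 and 0.066 m and angle between shaker_c_mid's own z axis and vertical below 0.12 rad) or (x of shaker_c_mid in the frame of steel_tray between -0.075 and 0.075 m and y of shaker_c_mid in the frame of steel_tray between -0.045 and 0.045 m and z of shaker_c_mid in the frame of steel_tray between 0.05 and 0.066 m and angle between shaker_c_mid's own z axis and vertical below 0.12 rad)))) or ((angle between shaker_b_mid's own z axis and vertical above 1 rad and contact force between the fingers and shaker_b above 0.5 N) and (((x of shaker_a_mid in the frame of wood_tray between -0.075 and 0.075 m and y of shaker_a_mid in the frame of wood_tray between -0.045 and 0.045 m and z of shaker_a_mid in the frame of wood_tray between 0.05 and 0.066 m and angle between shaker_a_mid's own z axis and vertical below 0.12 rad) or (x of shaker_a_mid in the frame of steel_tray between -0.075 and 0.075 m and y of shaker_a_mid in the frame of steel_tray between -0.045 and 0.045 m and z of shaker_a_mid in the frame of steel_tray between 0.05 and 0.066 m and angle between shaker_a_mid's own z axis and vertical below 0.12 rad)) or ((x of shaker_c_mid in the frame of wood_tray between -0.075 and 0.075 m and y of shaker_c_mid in the frame of wood_tray between -0.045 and 0.045 m and z of shaker_c_mid in the frame of wood_tray between 0.05 and 0.066 m and angle between shaker_c_mid's own z axis and vertical below 0.12 rad) or (x of shaker_c_mid in the frame of steel_tray between -0.075 and 0.075 m and y of shaker_c_mid in the frame of steel_tray between -0.045 and 0.045 m and z of shaker_c_mid in the frame of steel_tray between 0.05 and 0.066 m and angle between shaker_c_mid's own z axis and vertical below 0.12 rad)))) or ((angle between shaker_c_mid's own z axis and vertical above 1 rad and contact force between the fingers and shaker_c above 0.5 N) and (((x of shaker_a_mid in the frame of wood_tray between -0.075 and 0.075 m and y of shaker_a_mid in the frame of wood_tray between -0.045 and 0.045 m and z of shaker_a_mid in the frame of wood_tray between 0.05 and 0.066 m and angle between shaker_a_mid's own z axis and vertical below 0.12 rad) or (x of shaker_a_mid in the frame of steel_tray between -0.075 and 0.075 m and y of shaker_a_mid in the frame of steel_tray between -0.045 and 0.045 m and z of shaker_a_mid in the frame of steel_tray between 0.05 and 0.066 m and angle between shaker_a_mid's own z axis and vertical below 0.12 rad)) or ((x of shaker_b_mid in the frame of wood_tray between -0.075 and 0.075 m and y of shaker_b_mid in the frame of wood_tray between -0.045 and 0.045 m and z of shaker_b_mid in the frame of wood_tray between 0.05 and 0.066 m and angle between shaker_b_mid's own z axis and vertical below 0.12 rad) or (x of shaker_b_mid in the frame of steel_tray between -0.075 and 0.075 m and y of shaker_b_mid in the frame of steel_tray between -0.045 and 0.045 m and z of shaker_b_mid in the frame of steel_tray between 0.05 and 0.066 m and angle between shaker_b_mid's own z axis and vertical below 0.12 rad)))))), for 0.2 s.
3. with two shakers standing in trays, the third is tipped over in the gripper ((((angle between shaker_a_mid's own z axis and vertical above 1 rad and contact force between the fingers and shaker_a above 0.5 N) and ((x of shaker_b_mid in the frame of wood_tray between -0.075 and 0.075 m and y of shaker_b_mid in the frame of wood_tray between -0.045 and 0.045 m and z of shaker_b_mid in the frame of wood_tray between 0.05 and 0.066 m and angle between shaker_b_mid's own z axis and vertical below 0.12 rad) or (x of shaker_b_mid in the frame of steel_tray between -0.075 and 0.075 m and y of shaker_b_mid in the frame of steel_tray between -0.045 and 0.045 m and z of shaker_b_mid in the frame of steel_tray between 0.05 and 0.066 m and angle between shaker_b_mid's own z axis and vertical below 0.12 rad)) and ((x of shaker_c_mid in the frame of wood_tray between -0.075 and 0.075 m and y of shaker_c_mid in the frame of wood_tray between -0.045 and 0.045 m and z of shaker_c_mid in the frame of wood_tray between 0.05 and 0.066 m and angle between shaker_c_mid's own z axis and vertical below 0.12 rad) or (x of shaker_c_mid in the frame of steel_tray between -0.075 and 0.075 m and y of shaker_c_mid in the frame of steel_tray between -0.045 and 0.045 m and z of shaker_c_mid in the frame of steel_tray between 0.05 and 0.066 m and angle between shaker_c_mid's own z axis and vertical below 0.12 rad))) or ((angle between shaker_b_mid's own z axis and vertical above 1 rad and contact force between the fingers and shaker_b above 0.5 N) and ((x of shaker_a_mid in the frame of wood_tray between -0.075 and 0.075 m and y of shaker_a_mid in the frame of wood_tray between -0.045 and 0.045 m and z of shaker_a_mid in the frame of wood_tray between 0.05 and 0.066 m and angle between shaker_a_mid's own z axis and vertical below 0.12 rad) or (x of shaker_a_mid in the frame of steel_tray between -0.075 and 0.075 m and y of shaker_a_mid in the frame of steel_tray between -0.045 and 0.045 m and z of shaker_a_mid in the frame of steel_tray between 0.05 and 0.066 m and angle between shaker_a_mid's own z axis and vertical below 0.12 rad)) and ((x of shaker_c_mid in the frame of wood_tray between -0.075 and 0.075 m and y of shaker_c_mid in the frame of wood_tray between -0.045 and 0.045 m and z of shaker_c_mid in the frame of wood_tray between 0.05 and 0.066 m and angle between shaker_c_mid's own z axis and vertical below 0.12 rad) or (x of shaker_c_mid in the frame of steel_tray between -0.075 and 0.075 m and y of shaker_c_mid in the frame of steel_tray between -0.045 and 0.045 m and z of shaker_c_mid in the frame of steel_tray between 0.05 and 0.066 m and angle between shaker_c_mid's own z axis and vertical below 0.12 rad))) or ((angle between shaker_c_mid's own z axis and vertical above 1 rad and contact force between the fingers and shaker_c above 0.5 N) and ((x of shaker_a_mid in the frame of wood_tray between -0.075 and 0.075 m and y of shaker_a_mid in the frame of wood_tray between -0.045 and 0.045 m and z of shaker_a_mid in the frame of wood_tray between 0.05 and 0.066 m and angle between shaker_a_mid's own z axis and vertical below 0.12 rad) or (x of shaker_a_mid in the frame of steel_tray between -0.075 and 0.075 m and y of shaker_a_mid in the frame of steel_tray between -0.045 and 0.045 m and z of shaker_a_mid in the frame of steel_tray between 0.05 and 0.066 m and angle between shaker_a_mid's own z axis and vertical below 0.12 rad)) and ((x of shaker_b_mid in the frame of wood_tray between -0.075 and 0.075 m and y of shaker_b_mid in the frame of wood_tray between -0.045 and 0.045 m and z of shaker_b_mid in the frame of wood_tray between 0.05 and 0.066 m and angle between shaker_b_mid's own z axis and vertical below 0.12 rad) or (x of shaker_b_mid in the frame of steel_tray between -0.075 and 0.075 m and y of shaker_b_mid in the frame of steel_tray between -0.045 and 0.045 m and z of shaker_b_mid in the frame of steel_tray between 0.05 and 0.066 m and angle between shaker_b_mid's own z axis and vertical below 0.12 rad))))), for 0.2 s.
At the end, for the whole second after the job is handed in: Every shaker with a blue sticker stands upright (within 7 degrees) on the floor of the wooden tray and every one with an orange sticker on the floor of the steel tray, inside the lips, all released and at rest (x of shaker_a_mid in the frame of wood_tray between -0.075 and 0.075 m and y of shaker_a_mid in the frame of wood_tray between -0.045 and 0.045 m and z of shaker_a_mid in the frame of wood_tray between 0.05 and 0.066 m and angle between each of shaker_a_mid, shaker_b_mid, shaker_c_mid's own z axis and vertical below 0.12 rad and linear speed of each of shaker_a, shaker_b, shaker_c below 0.02 m/s and angular speed of each of shaker_a, shaker_b, shaker_c below 0.3 rad/s and x of shaker_b_mid in the frame of steel_tray between -0.075 and 0.075 m and y of shaker_b_mid in the frame of steel_tray between -0.045 and 0.045 m and z of shaker_b_mid in the frame of steel_tray between 0.05 and 0.066 m and x of shaker_c_mid in the frame of wood_tray between -0.075 and 0.075 m and y of shaker_c_mid in the frame of wood_tray between -0.045 and 0.045 m and z of shaker_c_mid in the frame of wood_tray between 0.05 and 0.066 m); the robot touches nothing.
It fails at once if another thing (stirrer cup, bell or scoop) is shifted more than 30 mm (distance of any of stirrer_cup, bell, bean_scoop from where it was at the start of the episode above 0.03 m).
It fails at once if a shaker is banged down on a tray (over 80 N, as in a drop of some 4 cm) (contact force between any of shaker_a, shaker_b, shaker_c and wood_tray above 80 N or contact force between any of shaker_a, shaker_b, shaker_c and steel_tray above 80 N).
It also fails if it takes over 72 s, if anything falls off the work surface, if the arm or the gripper's body presses on something with over 40 N, if the wrist force passes 120 N, or if a joint passes its speed limit or range.

### The arm

A 6-joint arm with a two-finger parallel gripper is mounted at the origin on a cart in front of the work surface, level with it; the furniture and walls round the work are solid. World frame = base frame: x ahead of the robot, y to its left, z up, the work surface at z = 0. Lengths are in mm, angles in rad, forces in N, time in s.
With the tool pointing down it reaches from about 400 to 925 mm from the base axis. Payload 12.5 kg.
Tool frame: the origin (TCP) lies where the fingers leave the gripper's body, on its centre line; the fingertips stand 78 mm ahead of it and the grasp point (between the pads) lies 59 mm ahead of it; z points along the fingers, y is the direction in which the jaws open and shut (so a half turn about z gives the same grasp; the last joint's range is limited). The gripper opens to 95 mm and grips with 3 to 60 N. Pads are 20 mm wide; open, the fingers measure 119 mm over their backs; the gripper's body (75 mm by 180 mm) begins 59 mm behind the grasp point.
Start: joints at [1.05, 0.491, 1.559, -0, 1.092, -0.106], TCP at [251.862, 572.017, 292.261] pointing down, gripper open.
Joint ranges: [-3.1, 3.1], [-0.84, 2.19], [0.05, 2.79], [-1.13, 4.28], [0.06, 2.93], [-2.69, 2.69]. Speed limits (rad/s): [2.22, 2.22, 2.79, 3.14, 3.14, 3.14].

### API

Orientations are given as [roll, pitch, yaw] about the fixed x, y, z axes, in that order (R = Rz(yaw) Ry(pitch) Rx(roll)).
In Python, from cell import env, viewer, ticket, search_frame gives the robot as it stands.
- The arm moves only by the shell command python3 -m inch 'ROWS'. ROWS is a JSON object of lists of equal length, an entry for each row: "hand": the opening, from 0 (shut) to 1 (fully open); "delta_pos": the shift along the tool's x, y, z in cm, a list of three; "turn": the turn about the tool's z in rad. A call has 1 to 20 rows; each row shifts and turns the commanded pose from where the row before left it, along the tool's axes as they then stand; what a row does not reach is not made up. A row lasts 1/10 s, in which the tool goes at most 50 mm and 8.59 degrees, less where a joint would pass 70% of its speed; a pose out of reach is approached as far as the arm can. A call is refused whole if a number of a shift passes 5 or a number of a turn 0.15, either way. A call with a gripper value outside its range is refused whole. The fingers move at their own pace and stop on an object; the grip force is fixed at half the most. Time passes only in rows, so rows that do not move let the fingers close. It gives the time, the measured TCP pose, the force and the opening at its end, in the units of the state.
- env.state(): the state, without advancing time (a new reading comes with each control period).
- viewer.read_camera(name): name is "side" or "top"; returns (picture, depth): 400x640x3 uint8, blue, green, red; 400x640 float32, mm along the optical axis (not along the pixel's ray), 0 where there is no reading.
- viewer.get_calibration(name): a dict with "fx", "fy", "cx", "cy" (pixels), "T" (4x4, takes a point from camera to world coordinates). Camera axes: x right, y down, z forward; pixel columns grow to the right and rows downward; lengths in mm; the calibration is good to about 2 mm. A picture is of the moment at which its call begins. get_calibration takes no time and is no camera call.
- ticket.job_done(): hands the job in, once; it reports no verdict.
Trained networks look in the newest picture that a camera, given by its name, has taken for a name from the list of things; names that differ only in an ending like _2 or _b are one class to them, and where a whole thing is asked for, a point or a joint stands for the part that bears it (a point fixed in the world has none). Each returns a list of dicts, best first, with "p" (0 to 1); they miss things now and then, are a little off and sometimes report something else, mostly with a low value. They report only what shows in the picture. A call takes as long as a camera call. They do not tell look-alikes from the thing itself.
- search_frame(camera, label): "centre" ([column, row] in pixels, amid what is visible of it).
The state is a dict: "t": time; "joints": joint angles; "qvel": joint speeds; "tau": joint torques, N m; "eef_pos": TCP position; "tcp_rot": TCP orientation; "ft_force": force on the tool from outside, world axes, zero at the start; "moment": the same for the moment, N m; "opening": opening from 0.0 (shut) to 1.0 (fully open).
Only numpy, scipy, OpenCV 4.12 (cv2) and the standard library are available. Lean on these libraries where they do the work, as an engineer would, in place of code of your own. Each camera call takes 0.05 s, during which the arm holds its last target.

## Working session

There is one attempt and no reset: what is moved stays moved. The work goes in short steps, Python scripts to look and compute and a shell command to move; the robot and the scene stay as the last step left them, time stands still between calls to the robot, and variables do not carry over. Pictures are saved under pics/ and viewed, and the job is handed in when it is done.

```bash
ls -la; mkdir -p pics
cat > h.py <<'E'
import numpy as np, cv2
from cell import env, viewer, ticket, search_frame
def cam(n,f=None):
    p,d=viewer.read_camera(n)
    if f: cv2.imwrite('pics/'+f,p); np.save('pics/'+f+'.npy',d)
    return p,d
def w(n,u,v,z):
    c=viewer.get_calibration(n); T=np.array(c['T'])
    return (T@[ (u-c['cx'])/c['fx']*z,(v-c['cy'])/c['fy']*z,z,1])[:3]
E
python3 - <<'E'
from h import *
print(env.state())
for n in('side','top'):
    c=viewer.get_calibration(n); print(n,c)
    cam(n,n+'0.png')
    for l in('shaker_a_mid','wood_tray','steel_tray','stirrer_cup','bell','bean_scoop'):
        d=viewer  # noqa
        print(l,[(np.round(r['centre']),round(r['p'],2)) for r in search_frame(n,l)])
E
```

```text
total 12
drwxr-xr-x  3 agent agent 4096 Dec  6 13:29 .
drwxr-xr-x 23 root  root  4096 Dec  6 13:29 ..
drwxr-xr-x  2 agent agent 4096 Dec  6 13:29 pics
{'t': 0.0, 'joints': array([ 1.05037366e+00,  4.91540547e-01,  1.55944873e+00, -4.58250972e-06,
        1.09167948e+00, -1.05605245e-01]), 'qvel': array([ 2.51125286e-04, -2.68314239e-04, -3.48739187e-04, -2.40038564e-04,
        1.82550417e-03,  2.46495371e-05]), 'tau': array([ 5.45985167e-04, -6.12622404e+01, -2.58175099e+01,  6.93281461e-02,
        4.83189616e-02, -3.62909975e-05]), 'eef_pos': array([251.79444516, 571.86553569, 291.6737571 ]), 'tcp_rot': array([-3.14052211e+00, -1.09390305e-04,  2.72677729e+00]), 'ft_force': array([-0.0760515 ,  0.61727886,  0.07691779]), 'moment': array([-0.00264541,  0.02559941,  0.0112323 ]), 'opening': 1.0008415223895128}
side {'fx': 369.63402456122145, 'fy': 369.63402456122145, 'cx': 321.44712732474215, 'cy': 189.91187579770056, 'T': array([[-8.71529678e-01,  4.21708849e-01, -2.50195257e-01,
         9.31032795e+02],
       [ 4.90332583e-01,  7.46237994e-01, -4.50225294e-01,
         5.9328231
[... 473 characters left out ...]
6117, 'fy': 429.9274004046117, 'cx': 314.63178320873857, 'cy': 198.91170229004086, 'T': array([[-2.15111914e-02, -9.98780672e-01,  4.44346464e-02,
         5.07576566e+02],
       [-9.99757377e-01,  2.17003516e-02,  3.77902118e-03,
         1.58517944e+01],
       [-4.73866076e-03, -4.43425743e-02, -9.99005146e-01,
         1.39977176e+03],
       [ 0.00000000e+00,  0.00000000e+00,  0.00000000e+00,
         1.00000000e+00]])}
shaker_a_mid [(array([264., 231.]), 0.76)]
wood_tray [(array([227., 223.]), 0.88)]
steel_tray [(array([390., 215.]), 0.97), (array([302., 213.]), 0.71)]
stirrer_cup [(array([176., 196.]), 0.63)]
bell [(array([210., 169.]), 0.76)]
bean_scoop [(array([248., 144.]), 0.59)]
```

```bash
python3 -m inch --help 2>&1 | head -30
```

```text
invalid input: not JSON, or not a number
```

View pics/side0.png

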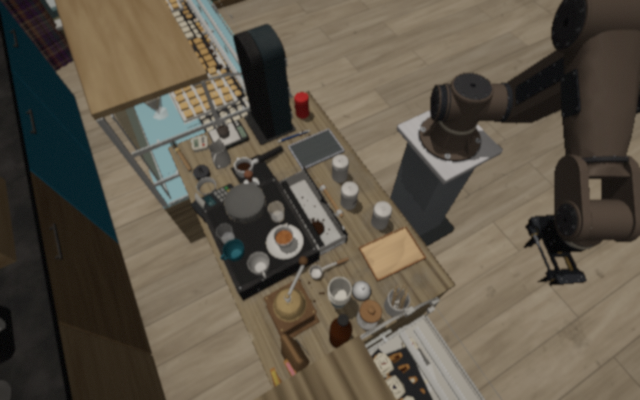

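View pics/top0.png

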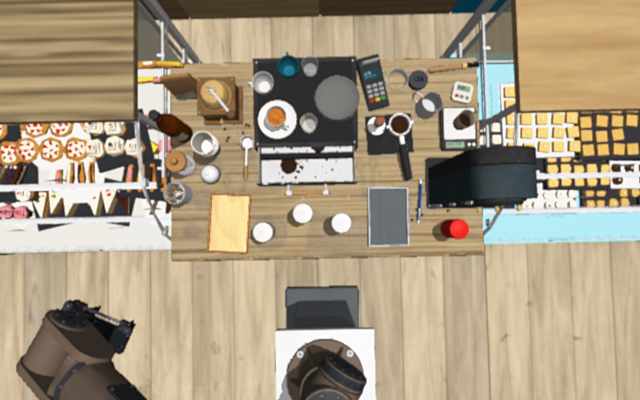

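Run:
```python
import numpy as np,cv2
from h import *
d=np.load('pics/top0.png.npy')
p=cv2.imread('pics/top0.png')
def pt(u,v):
    z=np.median(d[v-2:v+3,u-2:u+3]); return np.round(w('top',u,v,z))
for n,(u,v) in dict(sA=(262,232),sB=(302,213),sC=(341,223),wood=(229,223),steel=(388,216),red=(455,229),bell=(210,173),cup=(204,140),jar=(177,190),bot=(175,160),machine=(306,170),mtop=(306,149),counter=(280,200),cooktop=(306,110),edge=(306,250),edge2=(306,262),pl=(306,188),espresso=(490,180),port=(404,165)).items(): print(n,pt(u,v))
cv2.imwrite('pics/topz.png',cv2.resize(p[120:270,160:480],None,fx=2.5,fy=2.5,interpolation=2))
# shaker fit: points z 90..115
c=viewer.get_calibration('top');T=np.array(c['T'])
vv,uu=np.mgrid[:400,:640]
P=np.stack([(uu-c['cx'])/c['fx']*d,(vv-c['cy'])/c['fy']*d,d],-1)@T[:3,:3].T+T[:3,3]
for (u,v) in((262,232),(302,213),(341,223)):
    Q=P[v-14:v+15,u-14:u+15].reshape(-1,3); Q=Q[(Q[:,2]>85)&(Q[:,2]<125)]
    lo,hi=Q.min(0),Q.max(0); print(lo.round(),hi.round(),((lo+hi)/2).round(),np.median(Q,0).round(1))
for (u,v,r,c2) in((229,223,24,36),(388,216,24,36)):
    Q=P[v-r-12:v+r+12,u-r-5:u+r+5].reshape(-1,3)
    hist=np.histogram(Q[:,2],bins=np.arange(-5,30,2)); print(hist[0])
```

```text
sA [469. 181. 106.]
sB [524.  60. 105.]
sC [491. -57. 104.]
wood [497. 300.   7.]
steel [ 509. -215.    5.]
red [ 466. -399.  104.]
bell [657. 351.  42.]
cup [759. 363.  66.]
jar [602. 439.  97.]
bot [690. 435. 124.]
machine [663.  47.  14.]
mtop [732.  46.  14.]
counter [569. 134.  -1.]
cooktop [838.  41. 101.]
edge [405.  53.   0.]
edge2 [ 283.   76. -820.]
pl [606.  48.   2.]
espresso [ 585. -380.  422.]
port [ 671. -268.   27.]
[441. 152.  86.] [499. 209. 113.] [470. 180. 100.] [471.4 180.7 103.5]
[496.  30.  88.] [554.  90. 114.] [525.  60. 101.] [525.1  59.6 103.3]
[464. -85.  86.] [524. -27. 114.] [494. -56. 100.] [493.9 -56.  103.5]
[167 382 563 707 693 623 391 238 146  73  22  12   2   1   0   0   0]
[172 365 584 730 682 614 440 248 148  80  30   6   2   0   0   0   0]
```

View pics/topz.png

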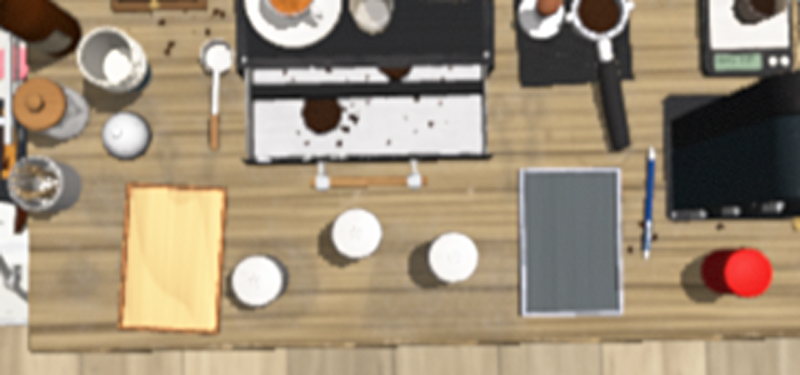

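Run:
```python
import numpy as np,cv2
from h import *
p=cv2.imread('pics/top0.png')
hsv=cv2.cvtColor(p,cv2.COLOR_BGR2HSV)
def pix2w(n,u,v,zw):
    c=viewer.get_calibration(n);T=np.array(c['T'])
    r=T[:3,:3]@[(u-c['cx'])/c['fx'],(v-c['cy'])/c['fy'],1]; s=(zw-T[2,3])/r[2]; return T[:3,3]+s*r
for n,roi,box in(('steel',p[205:225,375:402],(355,180,425,255)),('wood',p[205:240,218:240],(200,183,257,262))):
    lab=cv2.cvtColor(p,cv2.COLOR_BGR2LAB).astype(float)
    ref=np.median(cv2.cvtColor(roi,cv2.COLOR_BGR2LAB).reshape(-1,3),0)
    m=(np.abs(lab-ref)*[.4,1,1]).sum(-1)<(18 if n=='steel' else 22)
    mm=np.zeros_like(m);x0,y0,x1,y1=box;mm[y0:y1,x0:x1]=m[y0:y1,x0:x1]
    mm=cv2.morphologyEx(mm.astype(np.uint8),cv2.MORPH_OPEN,np.ones((5,5)))
    k,l,st,_=cv2.connectedComponentsWithStats(mm); i=1+np.argmax(st[1:,4])
    cn=np.argwhere(l==i)[:,::-1].astype(np.float32)
    r=cv2.minAreaRect(cn); print(n,r)
    print(np.array([pix2w('top',u,v,8) for u,v in cv2.boxPoints(r)]).round(), pix2w('top',*r[0],6).round(1))
print('edge',[pix2w('top',u,v,0).round() for u,v in((280,256),(300,258),(380,256),(440,254))])
```

```text
steel ((388.5, 216.5), (55.0, 37.0), 90.0)
[[ 598. -159.    8.]
 [ 595. -279.    8.]
 [ 418. -273.    8.]
 [ 420. -154.    8.]] [ 507.4 -216.7    6. ]
wood ((228.71897888183594, 222.77760314941406), (36.172767639160156, 55.02253341674805), 3.3664605617523193)
[[415. 365.   8.]
 [592. 353.   8.]
 [582. 236.   8.]
 [405. 249.   8.]] [498.2 301.1   6. ]
edge [array([387., 137.,  -0.]), array([379.,  73.,   0.]), array([ 380., -186.,    0.]), array([ 383., -381.,    0.])]
```

```bash
python3 -m inch '{"hand":[1,1,1,1,1,1,1,1,1,1,1,1],"delta_pos":[[0,0,0],[0,0,0],[0,0,0],[0,0,0],[0,0,0],[0,0,0],[0,0,0],[0,0,0],[0,0,0],[0,0,0],[0,0,0],[0,0,0]],"turn":[0.15,0.15,0.15,0.15,0.15,0.15,0.15,0.106,0,0,0,0]}'
```

```text
t: 1.9
eef_pos: [251.9, 572.0, 292.3]
tcp_rot: [3.142, -0.0, 1.572]
ft_force: [0.2, -0.4, 0.0]
opening: 1.001
```

```bash
python3 -m inch '{"hand":[1,1,1,1,1,1,1,1,1,1,1,1,1,1,1,1,1,1],"delta_pos":[[-4.5,1.73,0],[-4.5,1.73,0],[-4.5,1.73,0],[-4.5,1.73,0],[-4.5,1.73,0],[-4.5,1.73,0],[-4.5,1.73,0],[-4.5,1.73,0],[-4.5,1.73,0],[-4.5,1.73,0],[-4.5,1.73,0],[-4.5,1.73,0],[-4.5,1.73,0],[-4.3,1.71,0],[0,0,2],[0,0,2],[0,0,0],[0,0,0]],"turn":[0,0,0,0,0,0,0,0,0,0,0,0,0,0,0,0,0,0]}'
python3 - <<'E'
from h import *
p,d=cam('top','t1.png')
cv2.imwrite('pics/t1z.png',cv2.resize(p[120:270,160:480],None,fx=2.5,fy=2.5,interpolation=2))
p,d=cam('side','s1.png')
cv2.imwrite('pics/s1z.png',cv2.resize(p[100:300,260:500],None,fx=3,fy=3,interpolation=2))
E
```

```text
t: 3.7
eef_pos: [494.0, -55.9, 252.6]
tcp_rot: [-3.141, -0.0, 1.572]
ft_force: [-0.0, 0.4, -0.6]
opening: 1.0
```

View pics/t1z.png

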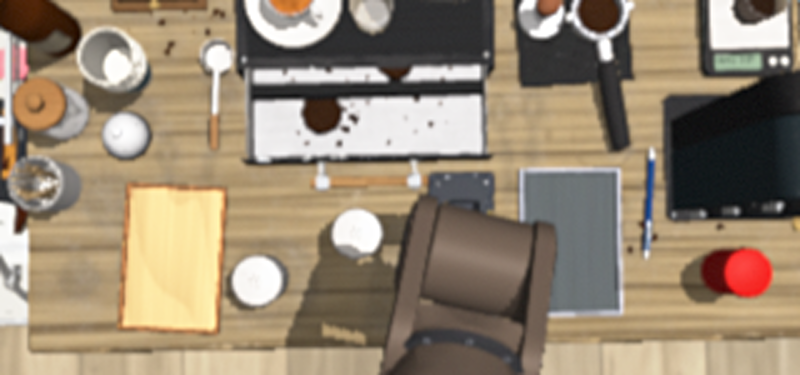

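View pics/s1z.png

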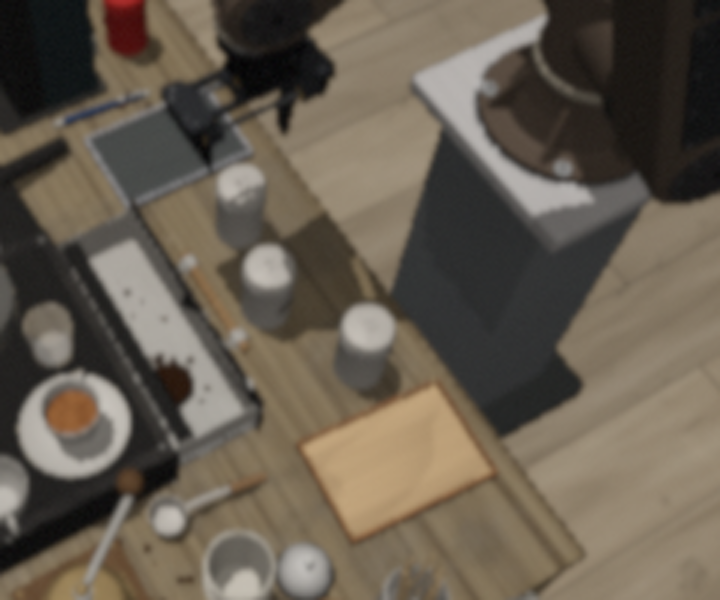

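```bash
python3 -m inch '{"hand":[1,1,1,1,1,1,0,0,0,0,0,0],"delta_pos":[[0,0,3],[0,0,3],[0,0,3],[0,0,2.5],[0,0,1.3],[0,0,0],[0,0,0],[0,0,0],[0,0,0],[0,0,0],[0,0,0],[0,0,0]],"turn":[0,0,0,0,0,0,0,0,0,0,0,0]}'
```

```text
t: 5.0
eef_pos: [493.9, -56.0, 124.6]
tcp_rot: [3.141, 0.0, 1.571]
ft_force: [-1.3, 0.8, 5.4]
opening: 0.627
```

```bash
python3 -m inch '{"hand":[0,0,0,0,0,0,0,0,0,0,0,0],"delta_pos":[[0,0,-0.4],[-2,0,0],[-2.5,0,0],[-1,0,0],[-0.5,0,0],[-0.8,0,0],[-0.8,0,0],[-0.8,0,0],[-0.8,0,0],[-0.8,0,0],[-0.8,0,0],[0,0,0]],"turn":[0,0,0,0,0,0,0,0,0,0,0,0]}'
python3 - <<'E'
from h import *
p,d=cam('side','s2.png')
cv2.imwrite('pics/s2z.png',cv2.resize(p[100:260,260:420],None,fx=4,fy=3.5,interpolation=2))
print(env.state()['ft_force'],env.state()['moment'])
E
```

```text
t: 6.2
eef_pos: [493.7, -163.7, 128.2]
tcp_rot: [-3.141, -0.001, 1.571]
ft_force: [-0.9, 1.8, 1.3]
opening: 0.625
[-0.56485455  1.83639626  1.45106053] [0.30745316 0.2234129  0.01253525]
```

View pics/s2z.png

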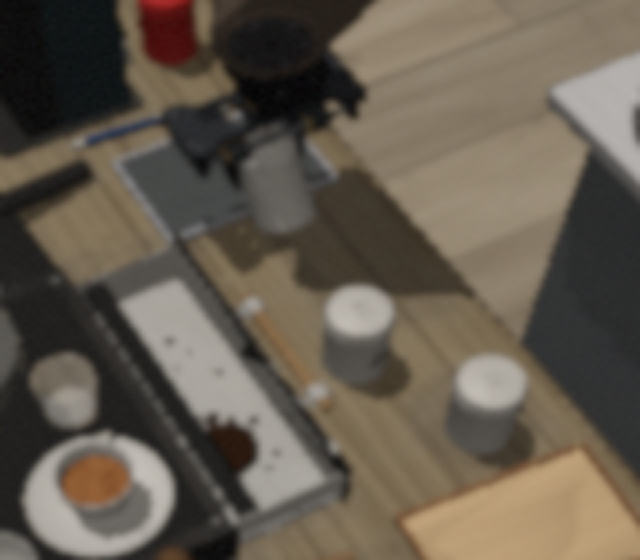

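```bash
python3 -m inch '{"hand":[0,0,0,0,0,0,0],"delta_pos":[[-0.8,0,0],[-0.8,0,0.2],[-0.7,0,0.3],[-0.7,0,0.3],[-0.6,0,0.3],[-0.5,0,0.2],[0,0,0]],"turn":[0,0,0,0,0,0,0]}'
python3 - <<'E'
from h import *
p,d=cam('side','s3.png')
cv2.imwrite('pics/s3z.png',cv2.resize(p[100:260,260:420],None,fx=4,fy=3.5,interpolation=2))
print(env.state()['ft_force'],env.state()['moment'])
E
```

```text
t: 6.95
eef_pos: [493.9, -205.8, 114.9]
tcp_rot: [3.142, 0.0, 1.57]
ft_force: [-0.3, 0.9, 1.3]
opening: 0.628
[-0.64599842 -0.35098546  0.63346965] [0.00384285 0.15662507 0.02577008]
```

View pics/s3z.png

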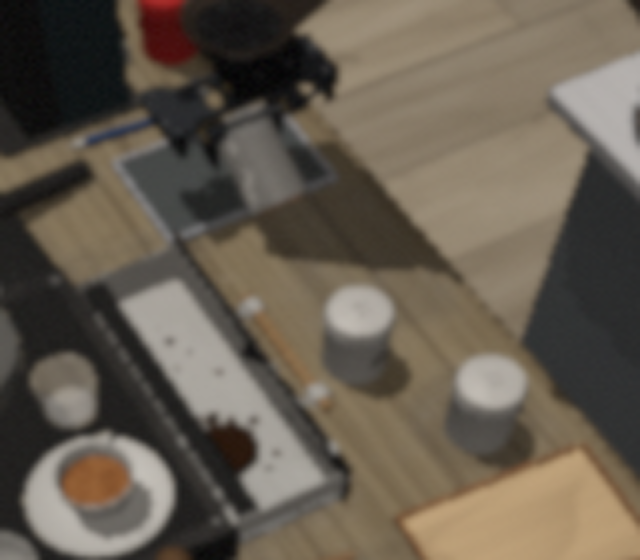

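```bash
python3 -m inch '{"hand":[0,0,0,0,0,0,0,0,0,0],"delta_pos":[[-0.2,0,0.3],[-0.2,0,0.4],[0,0,0.4],[0,0,0],[0,0,-2],[0,0,-4],[0,0,-4],[0,0,-4],[0,0,-2],[0,0,0]],"turn":[0,0,0,0,0,0,0,0,0,0]}'
python3 - <<'E'
from h import *
p,d=cam('side','s4.png')
cv2.imwrite('pics/s4z.png',cv2.resize(p[50:250,240:440],None,fx=4,fy=3,interpolation=2))
s=env.state();print(s['ft_force'],s['moment'],s['joints'])
E
```

```text
t: 8.0
eef_pos: [494.3, -209.1, 266.5]
tcp_rot: [3.138, 0.002, 1.571]
ft_force: [0.2, 1.1, -2.7]
opening: 0.629
[ 0.05190626 -0.95537587 -1.28838856] [-0.13919098  0.03950882 -0.02209561] [-5.23382161e-01  3.97137742e-01  1.81026140e+00 -4.86823615e-05
  9.32617108e-01 -5.23585375e-01]
```

View pics/s4z.png

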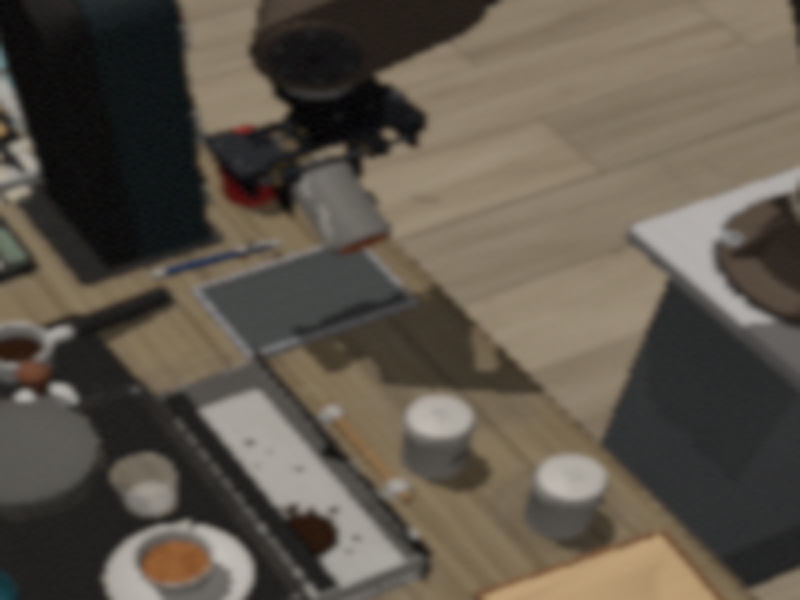

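```bash
cat >> h.py <<'E'
def proj(n,P):
    c=viewer.get_calibration(n);T=np.array(c['T']); q=T[:3,:3].T@(np.array(P)-T[:3,3])
    return q[:2]/q[2]*c['fx']+[c['cx'],c['cy']]
E
python3 - <<'E'
from h import *
s=env.state(); G=s['eef_pos']-[0,0,59]
for th in range(40,100,10):
    t=np.radians(th); n=np.array([0,np.sin(t),-np.cos(t)]); b=G+65.6*n; m=np.array([0,np.cos(t),np.sin(t)])
    print(th,[proj('side',b+k).round(1) for k in(0*m,24*m,-24*m,np.array([24,0,0]),np.array([-24,0,0]))])
p=cv2.imread('pics/s4.png');h=cv2.cvtColor(p,cv2.COLOR_BGR2HSV)
m=np.zeros(p.shape[:2],bool);m[110:145,315:345]=True
m&=(h[...,1]>110)
print(np.argwhere(m)[:,::-1].mean(0),np.argwhere(m).min(0),np.argwhere(m).max(0),np.median(p[m],0))
cv2.imwrite('pics/s4y.png',cv2.resize(p[100:150,300:360],None,fx=12,fy=12,interpolation=0))
E
```

```text
40 [array([324.7, 130.2]), array([327.2, 130.8]), array([322.2, 129.5]), array([318.9, 132.7]), array([330.4, 127.6])]
50 [array([325.8, 130.2]), array([328. , 129.7]), array([323.7, 130.6]), array([320. , 132.8]), array([331.5, 127.7])]
60 [array([326.7, 129.7]), array([328.5, 128.1]), array([325. , 131.2]), array([320.8, 132.3]), array([332.5, 127.2])]
70 [array([327.4, 128.7]), array([328.7, 126. ]), array([326.2, 131.3]), array([321.5, 131.3]), array([333.3, 126.2])]
80 [array([327.9, 127.2]), array([328.5, 123.5]), array([327.2, 130.8]), array([321.9, 129.8]), array([333.8, 124.6])]
90 [array([328. , 125.3]), array([328.1, 120.6]), array([328. , 129.8]), array([322. , 127.9]), array([334. , 122.7])]
[330.95 130.7 ] [128 326] [133 335] [37.5 51.  78. ]
```

View pics/s4y.png

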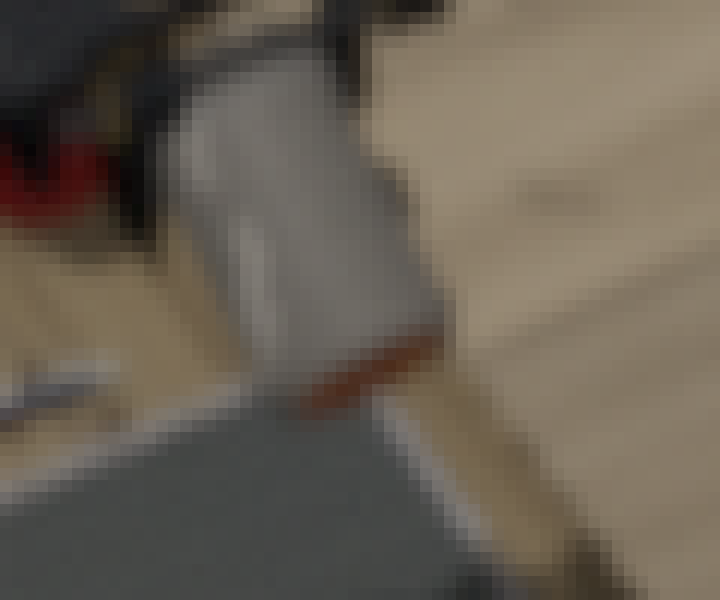

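```bash
python3 -m inch '{"hand":[0,0,0,0,0,0,0,0,0,0,0,0,0,0,0,0],"delta_pos":[[1.5,0,2.5],[1.5,0,3.5],[0,0,3.5],[0,0,2.5],[0,0,1.2],[0,0,0.6],[-0.5,0,0.2],[-0.5,0,0.4],[-0.5,0,0.4],[-0.5,0,0.4],[-0.5,0,0.4],[-0.3,0,0.4],[0,0,0.4],[0,0,0],[0,0,0],[0,0,0]],"turn":[0,0,0,0,0,0,0,0,0,0,0,0,0,0,0,0]}'
python3 - <<'E'
from h import *
p,d=cam('side','s5.png')
cv2.imwrite('pics/s5z.png',cv2.resize(p[100:200,280:380],None,fx=7,fy=6,interpolation=2))
s=env.state();print(s['ft_force'],s['moment'])
E
```

```text
t: 9.65
eef_pos: [493.9, -206.7, 100.3]
tcp_rot: [3.141, -0.0, 1.571]
ft_force: [1.5, 1.4, -0.4]
opening: 0.628
[1.24620404 1.2145791  0.118983  ] [ 0.16881452 -0.14186265 -0.0569878 ]
```

View pics/s5z.png

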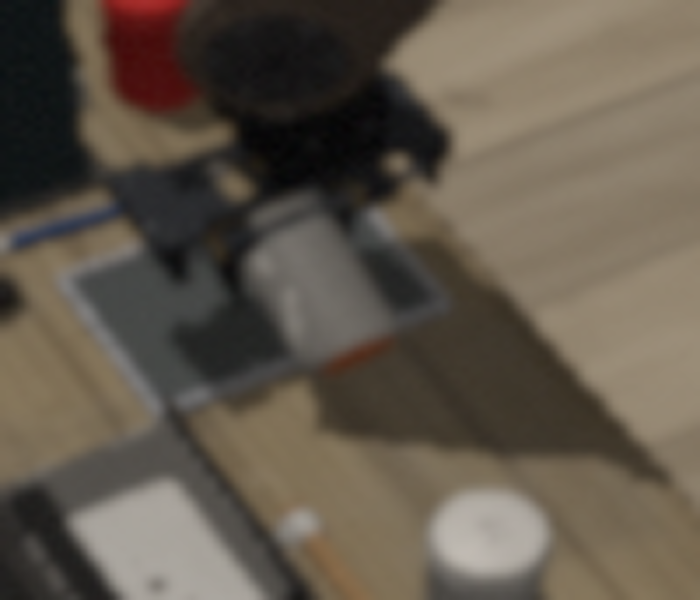

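```bash
python3 -m inch '{"hand":[0,0,0,0,0,0,0,0,0,0,0,0,0,0],"delta_pos":[[0,0,0.5],[0,0,0],[0,0,0],[0,0,-1],[-0.5,0,-1.2],[-1.5,0,-0.8],[-0.3,0,0.5],[0,0,0.4],[0,0,0],[0.5,0,0],[0.5,0,0],[0.5,0,-0.4],[0.5,0,-0.4],[0,0,0]],"turn":[0,0,0,0,0,0,0,0,0,0,0,0,0,0]}'
python3 - <<'E'
from h import *
p,d=cam('side','s6.png')
cv2.imwrite('pics/s6z.png',cv2.resize(p[100:200,280:380],None,fx=7,fy=6,interpolation=2))
s=env.state();print(s['ft_force'],s['moment'])
E
```

```text
t: 11.1
eef_pos: [494.1, -209.2, 124.9]
tcp_rot: [3.141, 0.0, 1.572]
ft_force: [0.2, 0.2, -0.9]
opening: 0.625
[-1.25122806 -0.19003946 -1.92761167] [-0.17189162  0.01260892  0.06935383]
```

View pics/s6z.png

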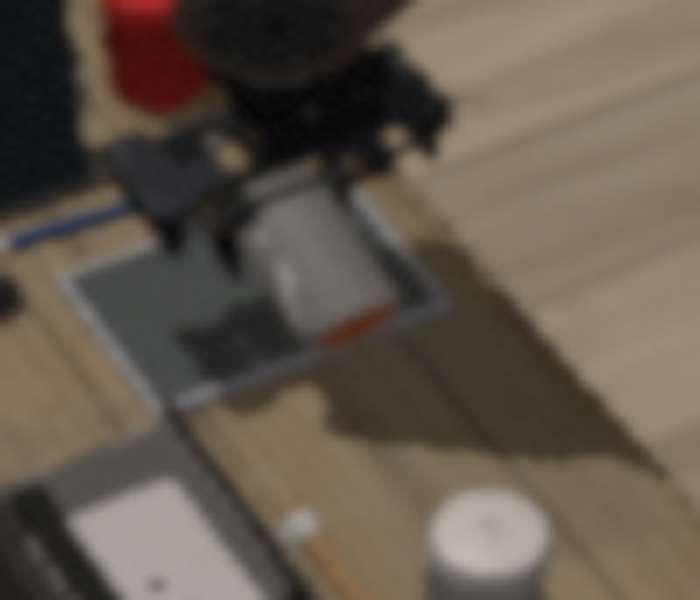

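```bash
python3 -m inch '{"hand":[0,0,0,0,0,0,0,0,0,0,0,0],"delta_pos":[[-1.2,0,0],[-0.6,0,0.8],[0,0,0.4],[0,0,0],[0.6,0,0],[0.6,0,0],[0.5,0,-0.3],[0.5,0,-0.5],[0.5,0,-0.4],[0.5,0,-0.4],[0.5,0,-0.3],[0,0,0]],"turn":[0,0,0,0,0,0,0,0,0,0,0,0]}'
python3 - <<'E'
from h import *
p,d=cam('side','s7.png')
cv2.imwrite('pics/s7z.png',cv2.resize(p[100:200,280:380],None,fx=7,fy=6,interpolation=2))
s=env.state();print(s['ft_force'],s['moment'])
E
```

```text
t: 12.35
eef_pos: [494.0, -190.4, 131.8]
tcp_rot: [3.141, 0.0, 1.571]
ft_force: [-0.3, -0.4, -2.0]
opening: 0.63
[ 0.3853001  -0.31980421 -1.08998057] [-0.15970466  0.04713123 -0.00038545]
```

View pics/s7z.png

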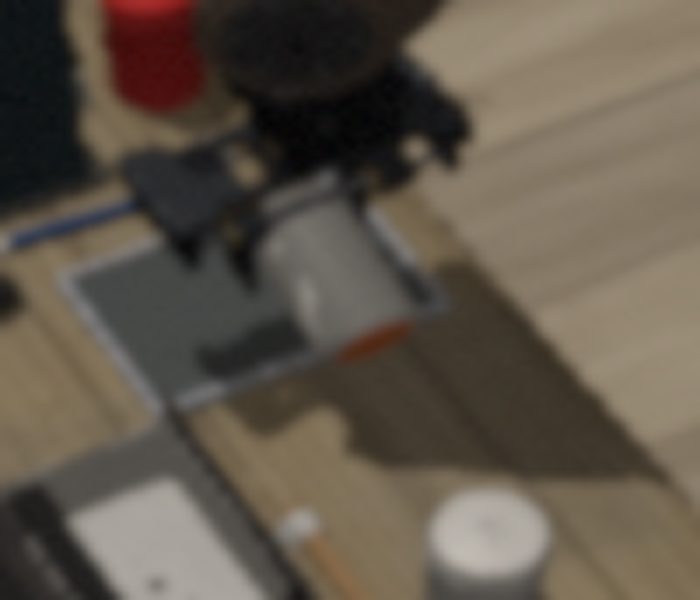

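```bash
python3 -m inch '{"hand":[0,0,0,0,0,0,0],"delta_pos":[[-2,0,0],[-2,0,0],[0,0,1.4],[0,0,0.5],[0,0,0.3],[0,0,0.2],[0,0,0]],"turn":[0,0,0,0,0,0,0]}'
python3 - <<'E'
from h import *
s=env.state();print(s['ft_force'],s['moment'])
E
```

```text
t: 13.1
eef_pos: [493.9, -230.7, 107.2]
tcp_rot: [-3.141, -0.0, 1.571]
ft_force: [0.5, -0.4, -1.4]
opening: 0.628
[ 0.51203631 -0.42390574 -1.42977586] [-0.13125478  0.07012892  0.02331352]
```

```bash
python3 -m inch '{"hand":[0,0],"delta_pos":[[0,0,0.3],[0,0,0]],"turn":[0,0]}';python3 -m inch '{"hand":[0,0],"delta_pos":[[0,0,0.2],[0,0,0]],"turn":[0,0]}';python3 -m inch '{"hand":[0,0],"delta_pos":[[0,0,0.2],[0,0,0]],"turn":[0,0]}'
```

```text
t: 13.3
eef_pos: [493.9, -230.8, 104.1]
tcp_rot: [3.142, -0.0, 1.571]
ft_force: [-0.4, -0.3, -0.7]
opening: 0.627
t: 13.5
eef_pos: [493.8, -230.9, 102.1]
tcp_rot: [-3.141, -0.0, 1.571]
ft_force: [-1.0, -0.0, -0.9]
opening: 0.625
t: 13.7
eef_pos: [493.8, -230.9, 100.0]
tcp_rot: [-3.141, -0.0, 1.571]
ft_force: [0.7, -0.0, -1.1]
opening: 0.625
```

```bash
python3 -m inch '{"hand":[0,0,0,0,0,0],"delta_pos":[[0.6,0,0],[0.5,0,0],[0.4,0,-0.3],[0.4,0,-0.4],[0.4,0,-0.4],[0,0,0]],"turn":[0,0,0,0,0,0]}'
python3 - <<'E'
from h import *
p,d=cam('side','s8.png')
cv2.imwrite('pics/s8z.png',cv2.resize(p[100:200,280:380],None,fx=7,fy=6,interpolation=2))
s=env.state();print(s['ft_force'],s['moment'])
E
```

```text
t: 14.3
eef_pos: [495.3, -210.1, 113.7]
tcp_rot: [3.136, 0.005, 1.571]
ft_force: [-4.4, -17.7, 15.8]
opening: 0.628
[ -4.236018   -18.16843111  16.27380007] [-2.77437248  0.81679653  0.16657469]
```

View pics/s8z.png

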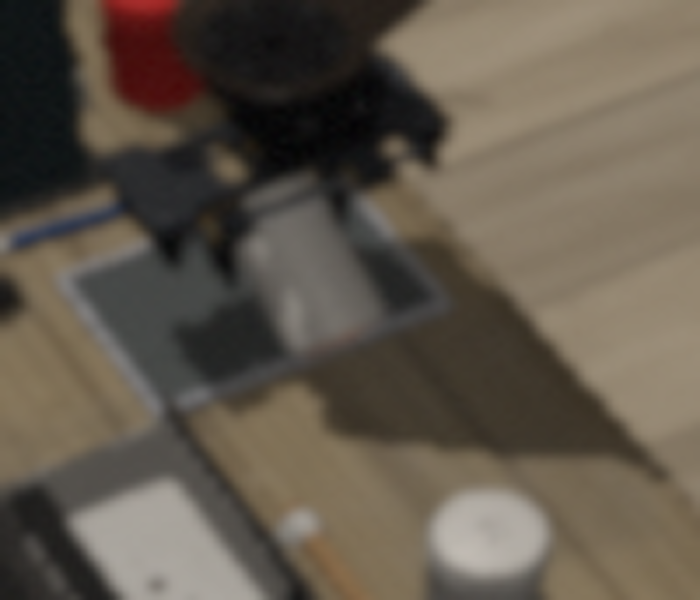

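```bash
python3 -m inch '{"hand":[0,0,0,0,0],"delta_pos":[[0.4,0,-0.4],[0.5,0,-0.4],[0.5,0,-0.3],[0.5,0,-0.3],[0,0,0]],"turn":[0,0,0,0,0]}'
python3 - <<'E'
from h import *
p,d=cam('side','s9.png')
cv2.imwrite('pics/s9z.png',cv2.resize(p[100:200,280:380],None,fx=7,fy=6,interpolation=2))
s=env.state();print(s['ft_force'],s['moment'])
E
```

```text
t: 14.85
eef_pos: [493.8, -188.1, 125.4]
tcp_rot: [-3.141, -0.0, 1.572]
ft_force: [-0.1, 0.2, -2.2]
opening: 0.625
[-0.20130383 -0.30907147 -1.79183115] [-0.11953487  0.05945397  0.01392634]
```

View pics/s9z.png

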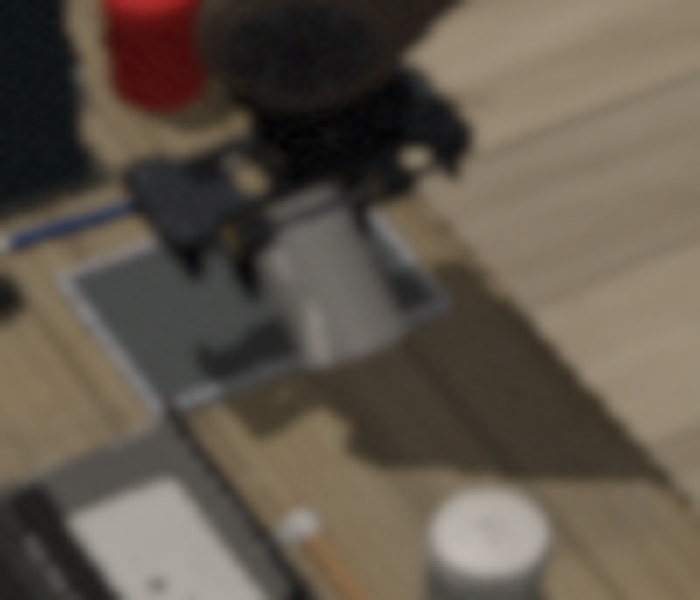

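```bash
python3 -m inch '{"hand":[0,0,0,0],"delta_pos":[[-1.5,0,-0.5],[-1.3,0,0],[0,0,0.5],[0,0,0]],"turn":[0,0,0,0]}';python3 -m inch '{"hand":[0,0],"delta_pos":[[0,0,0.3],[0,0,0]],"turn":[0,0]}';python3 -m inch '{"hand":[0,0],"delta_pos":[[0,0,0.3],[0,0,0]],"turn":[0,0]}'
```

```text
t: 15.3
eef_pos: [493.4, -217.6, 124.4]
tcp_rot: [-3.141, -0.001, 1.569]
ft_force: [0.2, 0.1, -1.3]
opening: 0.629
t: 15.5
eef_pos: [493.7, -216.7, 121.7]
tcp_rot: [-3.141, -0.001, 1.571]
ft_force: [-0.0, 0.3, -0.6]
opening: 0.627
t: 15.7
eef_pos: [493.8, -216.7, 118.9]
tcp_rot: [-3.141, -0.0, 1.571]
ft_force: [0.0, 0.3, -1.2]
opening: 0.63
```

```bash
for i in 1; do :; done; python3 -m inch '{"hand":[0,0],"delta_pos":[[0,0,0.3],[0,0,0]],"turn":[0,0]}';python3 -m inch '{"hand":[0,0],"delta_pos":[[0,0,0.3],[0,0,0]],"turn":[0,0]}';python3 -m inch '{"hand":[0,0],"delta_pos":[[0,0,0.3],[0,0,0]],"turn":[0,0]}'
```

```text
t: 15.9
eef_pos: [493.8, -216.8, 115.9]
tcp_rot: [-3.141, -0.0, 1.571]
ft_force: [-0.8, -0.3, -0.6]
opening: 0.629
t: 16.1
eef_pos: [493.8, -216.9, 112.9]
tcp_rot: [-3.141, -0.0, 1.571]
ft_force: [-0.0, 0.0, -0.7]
opening: 0.628
t: 16.3
eef_pos: [494.3, -217.6, 110.7]
tcp_rot: [3.14, 0.001, 1.571]
ft_force: [-0.1, -1.9, 6.1]
opening: 0.628
```

```bash
python3 -m inch '{"hand":[0,0,0,0,0],"delta_pos":[[0.8,0,0],[0.8,0,0],[0.8,0,0],[0.6,0,0],[0,0,0]],"turn":[0,0,0,0,0]}';python3 -m inch '{"hand":[0,0,0,0,0],"delta_pos":[[0.5,0,-0.2],[0.5,0,-0.2],[0.5,0,-0.2],[0.5,0,-0.1],[0,0,0]],"turn":[0,0,0,0,0]}'
python3 - <<'E'
from h import *
p,d=cam('side','s10.png')
cv2.imwrite('pics/s10z.png',cv2.resize(p[100:200,280:380],None,fx=7,fy=6,interpolation=2))
s=env.state();print(s['ft_force'],s['moment'])
E
```

```text
t: 16.8
eef_pos: [495.4, -189.7, 113.5]
tcp_rot: [3.135, 0.006, 1.572]
ft_force: [-8.8, -19.0, 33.5]
opening: 0.624
t: 17.3
eef_pos: [495.0, -168.0, 118.8]
tcp_rot: [3.137, 0.003, 1.571]
ft_force: [-1.4, -7.7, 14.5]
opening: 0.627
[-1.73294078 -6.16052067 14.58057856] [-1.29701238  0.36089867 -0.00448586]
```

View pics/s10z.png

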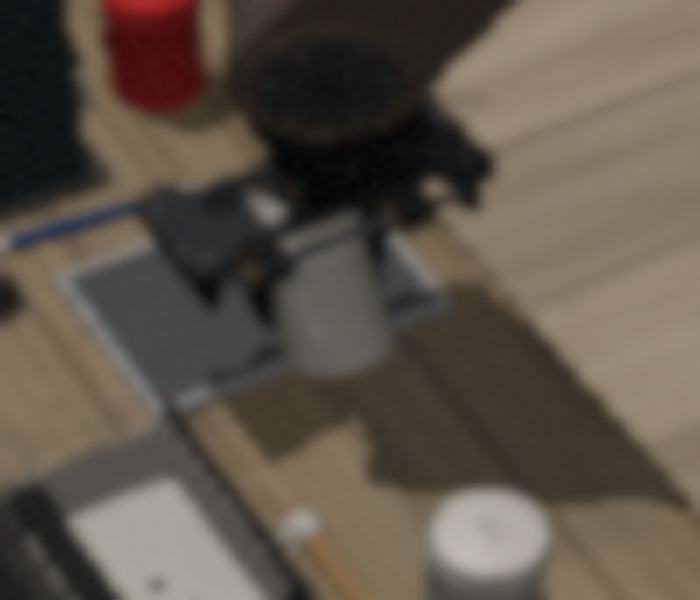

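```bash
python3 -m inch '{"hand":[0,0,0,0,0,0,0,0],"delta_pos":[[0,0,-1],[0,0,-1.5],[-2.5,3,0],[-3,3.1,0],[0,0,1.2],[0,0,0.6],[0,0,0.3],[0,0,0]],"turn":[0,0,0,0,0,0,0,0]}'
python3 - <<'E'
from h import *
p,d=cam('side','s11.png')
cv2.imwrite('pics/s11z.png',cv2.resize(p[100:200,260:360],None,fx=7,fy=6,interpolation=2))
s=env.state();print(s['ft_force'],s['moment'])
E
```

```text
t: 18.15
eef_pos: [554.1, -221.2, 120.8]
tcp_rot: [-3.14, -0.001, 1.571]
ft_force: [0.1, 0.7, -2.0]
opening: 0.629
[-0.25458841  0.37956043 -0.42630893] [-0.09287903  0.07116267  0.06138783]
```

View pics/s11z.png

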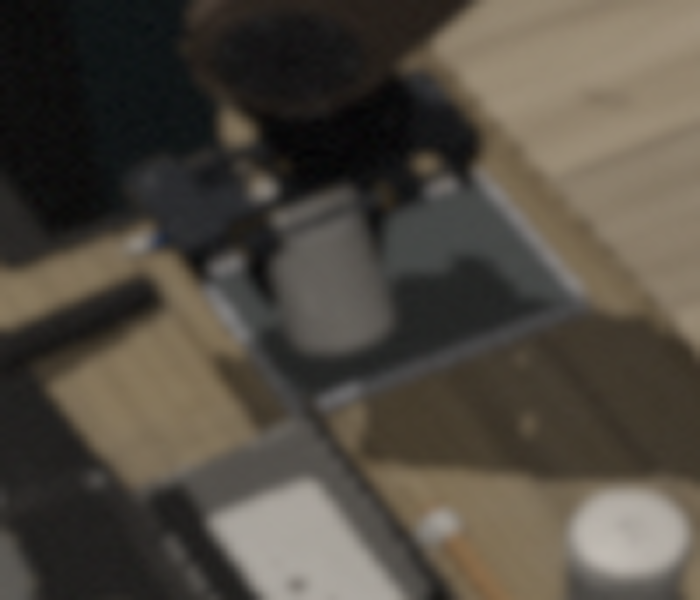

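```bash
python3 -m inch '{"hand":[0,0],"delta_pos":[[0,0,0.3],[0,0,0]],"turn":[0,0]}';python3 -m inch '{"hand":[0,0],"delta_pos":[[0,0,0.3],[0,0,0]],"turn":[0,0]}';python3 -m inch '{"hand":[0,0],"delta_pos":[[0.2,0,0.2],[0,0,0]],"turn":[0,0]}'
```

```text
t: 18.4
eef_pos: [554.7, -221.7, 118.2]
tcp_rot: [-3.142, -0.0, 1.571]
ft_force: [1.2, 0.3, -1.6]
opening: 0.63
t: 18.6
eef_pos: [555.0, -222.0, 115.5]
tcp_rot: [3.141, 0.0, 1.571]
ft_force: [-0.2, 0.8, 2.2]
opening: 0.629
t: 18.8
eef_pos: [555.2, -221.0, 115.1]
tcp_rot: [3.14, 0.002, 1.571]
ft_force: [-6.4, -6.4, 19.0]
opening: 0.63
```

```bash
python3 -m inch '{"hand":[0,0,0,0],"delta_pos":[[0.5,0,0.1],[0.5,0,0.1],[0.3,0,0.1],[0,0,0]],"turn":[0,0,0,0]}'
python3 - <<'E'
from h import *
p,d=cam('side','s12.png')
cv2.imwrite('pics/s12z.png',cv2.resize(p[100:200,260:360],None,fx=7,fy=6,interpolation=2))
s=env.state();print(s['ft_force'],s['moment'])
E
```

```text
t: 19.2
eef_pos: [555.9, -208.0, 112.7]
tcp_rot: [3.137, 0.003, 1.571]
ft_force: [-4.2, -3.1, 21.7]
opening: 0.625
[-3.23511536 -3.51121931 22.45704364] [-0.86924214  0.69289927  0.02218842]
```

View pics/s12z.png

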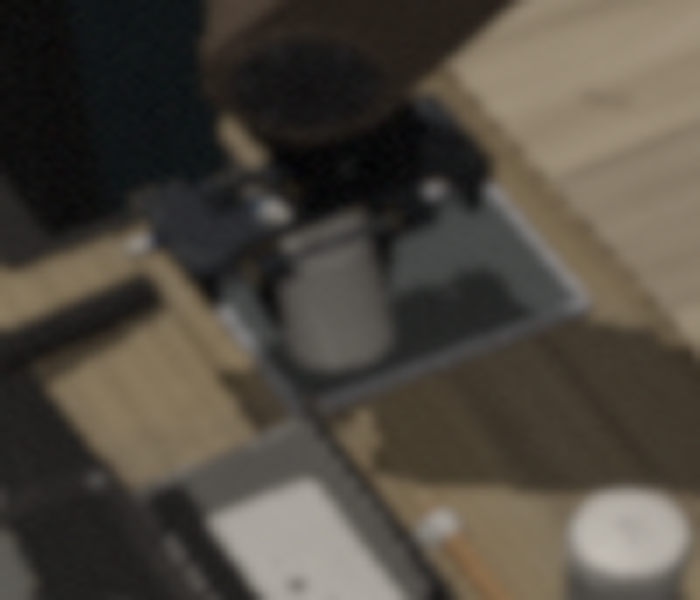

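```bash
python3 -m inch '{"hand":[0,0,0],"delta_pos":[[0.3,0,0.1],[0.3,0,0],[0,0,0]],"turn":[0,0,0]}'; python3 -m inch '{"hand":[0.66,0.68,0.75,0.8,0.8],"delta_pos":[[0,0,0],[0,0,0],[0,0,0],[0,0,0],[0,0,0]],"turn":[0,0,0,0,0]}'
python3 - <<'E'
from h import *
p,d=cam('side','s13.png')
cv2.imwrite('pics/s13z.png',cv2.resize(p[100:200,260:360],None,fx=7,fy=6,interpolation=2))
s=env.state();print(s['ft_force'],s['moment'])
E
```

```text
t: 19.55
eef_pos: [556.2, -202.0, 111.2]
tcp_rot: [3.137, 0.003, 1.571]
ft_force: [-1.0, -3.4, 15.5]
opening: 0.629
t: 20.05
eef_pos: [554.8, -200.9, 109.0]
tcp_rot: [-3.141, -0.0, 1.571]
ft_force: [-0.8, -0.6, 0.2]
opening: 0.794
[-0.81299515 -0.25430049 -0.04835557] [-0.11218272  0.02406055 -0.01636727]
```

View pics/s13z.png

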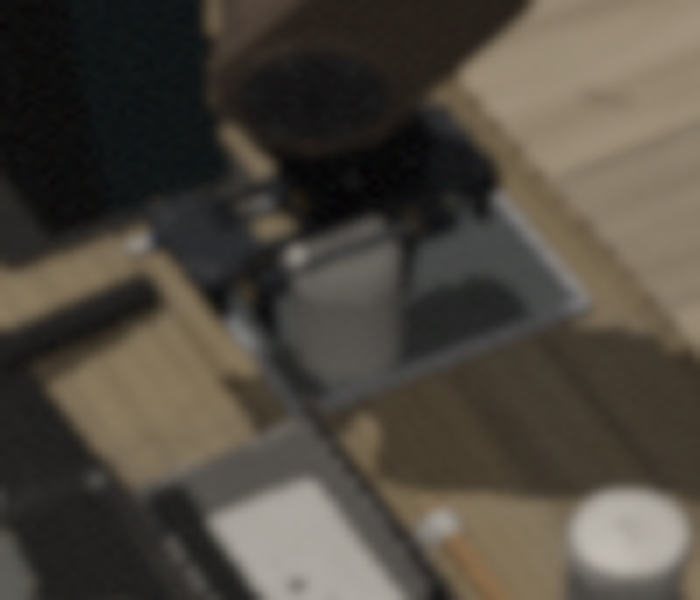

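```bash
python3 -m inch '{"hand":[0.8,0.8,0.8,0.9,1,1,1,1,1,1,1,1,1,1,1,1],"delta_pos":[[0,0,-2],[0,0,-3.5],[0,0,-4],[0,0,-3],[4,-0.5,0],[4.5,-0.5,0],[4.5,-0.5,0],[4.5,-0.5,0],[4.5,-0.5,0],[4,-0.5,0],[0.1,0,0],[0,0,3],[0,0,3],[0,0,2.5],[0,0,1.6],[0,0,0]],"turn":[0,0,0,0,0,0,0,0,0,0,0,0,0,0,0,0]}'
python3 - <<'E'
from h import *
p,d=cam('side','s14.png')
cv2.imwrite('pics/s14z.png',cv2.resize(p[90:250,260:420],None,fx=4.5,fy=3.6,interpolation=2))
s=env.state();print(s['ft_force'],s['eef_pos'])
E
```

```text
t: 21.7
eef_pos: [524.3, 59.5, 131.4]
tcp_rot: [-3.138, -0.0, 1.57]
ft_force: [0.2, -0.7, 0.3]
opening: 1.001
[ 0.39130261 -0.11499625  0.36231938] [524.75246906  59.55126278 132.64646046]
```

View pics/s14z.png

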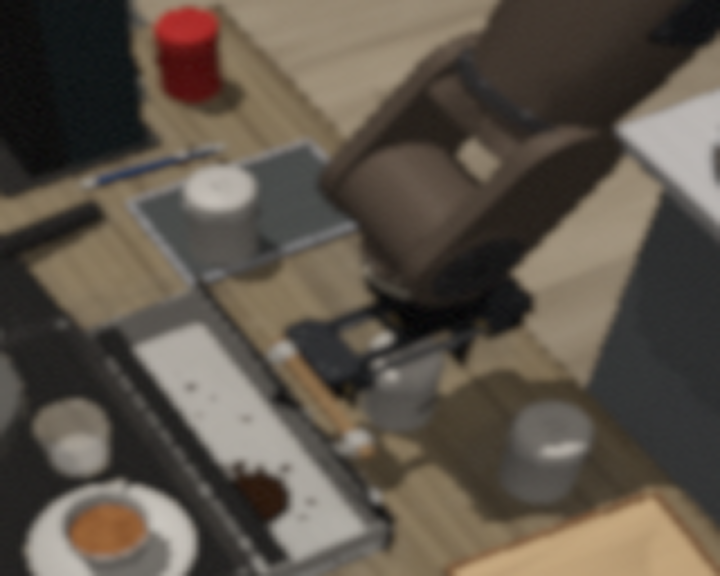

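```bash
python3 -m inch '{"hand":[0,0,0,0,0,0,0,0,0,0,0,0,0,0,0,0],"delta_pos":[[0,0,0],[0,0,0],[0,0,0],[0,0,0],[0,0,0],[0,0,-1],[0,0,-1],[-3,-2,0],[-3.5,-2.1,0],[-3.5,-2.1,0],[-3.5,-2.1,0],[-3.5,-2,0],[0,0,1],[0,0,0.6],[0,0,0],[-0.5,0,0]],"turn":[0,0,0,0,0,0,0,0,0,0,0,0,0,0,0,0]}'
python3 -m inch '{"hand":[0,0,0,0,0,0,0,0,0,0,0,0,0,0,0],"delta_pos":[[-0.7,0,0],[-0.7,0,0],[-0.7,0,0],[-0.7,0,0],[-0.7,0,0],[-0.7,0,0],[-0.7,0,0],[-0.7,0,0],[-0.6,0,0.3],[-0.6,0,0.5],[-0.6,0,0.5],[-0.6,0,0.5],[-0.5,0,0.5],[0,0,0],[0,0,0]],"turn":[0,0,0,0,0,0,0,0,0,0,0,0,0,0,0]}'
python3 - <<'E'
from h import *
p,d=cam('side','s15.png')
cv2.imwrite('pics/s15z.png',cv2.resize(p[90:190,280:380],None,fx=7,fy=6,interpolation=2))
s=env.state();print(s['ft_force'],s['eef_pos'])
E
```

```text
t: 23.35
eef_pos: [422.3, -114.0, 137.2]
tcp_rot: [-3.141, -0.0, 1.573]
ft_force: [-0.4, 0.7, -1.8]
opening: 0.629
t: 24.85
eef_pos: [421.8, -200.0, 113.9]
tcp_rot: [-3.141, -0.0, 1.571]
ft_force: [0.6, -0.4, 0.2]
opening: 0.632
[ 0.05463384  0.16901949 -0.3977351 ] [ 421.80844873 -199.89286429  114.06114523]
```

View pics/s15z.png

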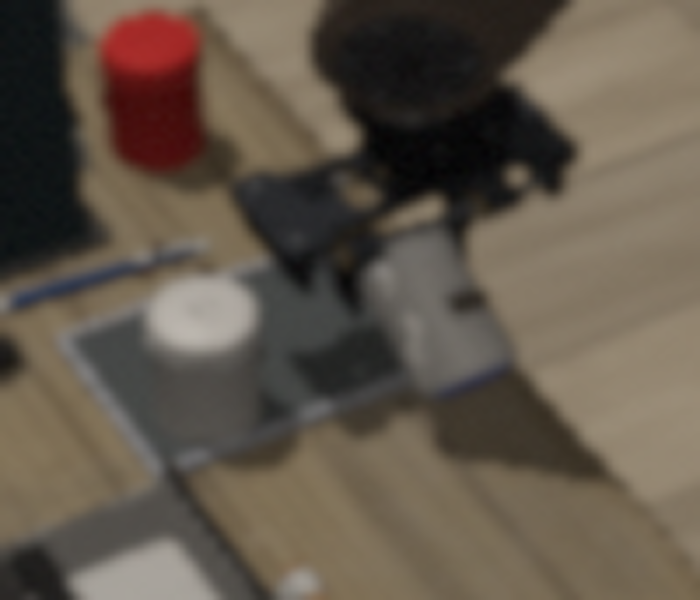

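```bash
python3 -m inch '{"hand":[0,0,0,0,0,0],"delta_pos":[[-0.4,0,0.4],[-0.3,0,0.4],[0,0,0.3],[0,0,0],[0,0,0],[0,0,0]],"turn":[0,0,0,0,0,0]}'
python3 - <<'E'
from h import *
p,d=cam('side','s16.png')
cv2.imwrite('pics/s16z.png',cv2.resize(p[120:170,320:370],None,fx=12,fy=12,interpolation=2))
s=env.state();print(s['ft_force'],s['eef_pos'])
E
```

```text
t: 25.5
eef_pos: [421.9, -206.8, 103.2]
tcp_rot: [-3.142, -0.0, 1.571]
ft_force: [0.7, 1.0, 0.5]
opening: 0.625
[0.25999924 0.57282922 0.72272223] [ 421.8818802  -206.807198    103.20509645]
```

View pics/s16z.png

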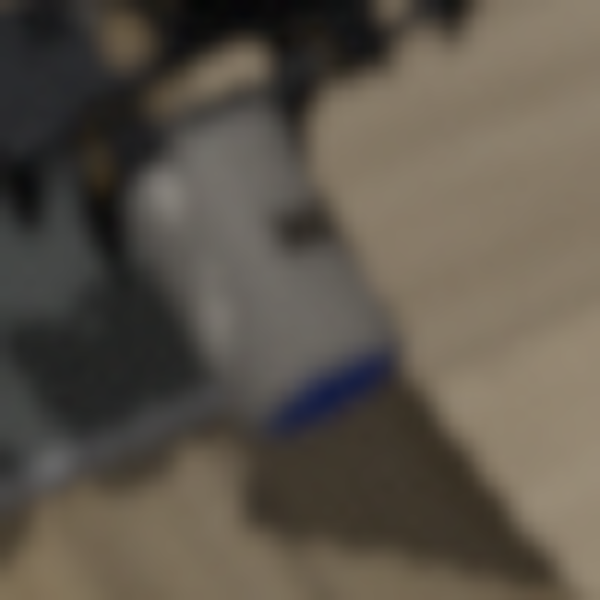

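```bash
python3 -m inch '{"hand":[0,0,0,0,0,0,0,0,0,0,0,0,0,0,0,0,0,0,0,0],"delta_pos":[[0,0,-1.5],[0,0,-3],[0,0,-4],[0,0,-4],[1.5,0,-1.5],[3.5,1,0],[4.3,1.2,0],[4.3,1.2,0],[4.3,1.2,0],[4.3,1.2,0],[4.3,1.2,0],[4.3,1.2,0],[4.3,1.2,0],[4.3,1.2,0],[4.3,1.2,0],[3,1,0],[1,0.8,0],[0,0,2],[0,0,3],[0,0,3]],"turn":[0,0,0,0,0,0,0,0,0,0,0,0,0,0,0,0,0,0,0,0]}'
python3 -m inch '{"hand":[0,0,0,0],"delta_pos":[[0,0,2.5],[0,0,1.5],[0,0,0.8],[0,0,0]],"turn":[0,0,0,0]}'
python3 - <<'E'
from h import *
p,d=cam('side','s17.png')
cv2.imwrite('pics/s17z.png',cv2.resize(p[190:290,340:440],None,fx=7,fy=6,interpolation=2))
s=env.state();print(s['ft_force'],s['eef_pos'])
E
```

```text
t: 27.55
eef_pos: [557.7, 269.3, 162.3]
tcp_rot: [3.142, 0.0, 1.571]
ft_force: [-0.2, 0.3, -1.8]
opening: 0.627
t: 27.95
eef_pos: [557.8, 269.6, 114.7]
tcp_rot: [-3.141, 0.0, 1.571]
ft_force: [0.7, -0.1, -1.8]
opening: 0.629
[ 0.20993755 -0.45961439 -1.1471913 ] [558.12328261 269.84986364 115.6042951 ]
```

View pics/s17z.png

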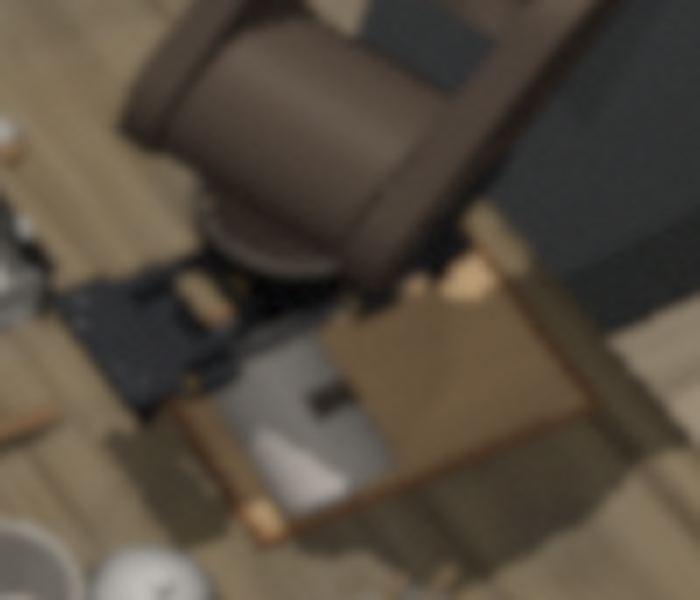

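```bash
python3 -m inch '{"hand":[0,0,0],"delta_pos":[[0,-1.2,0.3],[0,0,0.2],[0,0,0]],"turn":[0,0,0]}';python3 -m inch '{"hand":[0,0],"delta_pos":[[0,0,0.3],[0,0,0]],"turn":[0,0]}';python3 -m inch '{"hand":[0,0],"delta_pos":[[0,0,0.3],[0,0,0]],"turn":[0,0]}'
```

```text
t: 28.3
eef_pos: [545.6, 270.2, 110.7]
tcp_rot: [3.141, -0.0, 1.571]
ft_force: [-0.5, -0.4, -1.9]
opening: 0.628
t: 28.5
eef_pos: [545.9, 270.0, 107.1]
tcp_rot: [3.142, -0.0, 1.571]
ft_force: [-0.0, -1.0, -1.3]
opening: 0.629
t: 28.7
eef_pos: [545.8, 270.0, 103.8]
tcp_rot: [-3.141, 0.0, 1.571]
ft_force: [-0.6, 0.1, -2.1]
opening: 0.631
```

```bash
python3 -m inch '{"hand":[0,0],"delta_pos":[[0,0,0.3],[0,0,0]],"turn":[0,0]}';python3 -m inch '{"hand":[0,0],"delta_pos":[[0,0,0.3],[0,0,0]],"turn":[0,0]}'
```

```text
t: 28.9
eef_pos: [546.1, 270.0, 101.2]
tcp_rot: [3.141, -0.0, 1.571]
ft_force: [0.8, -0.1, 0.8]
opening: 0.629
t: 29.1
eef_pos: [546.1, 270.0, 98.2]
tcp_rot: [3.141, -0.0, 1.571]
ft_force: [1.2, 0.3, 2.6]
opening: 0.627
```

```bash
python3 -m inch '{"hand":[0,0,0,0,0,0],"delta_pos":[[0.7,0,-0.1],[0.6,0,0],[0.4,0,-0.2],[0.4,0,-0.35],[0.4,0,-0.35],[0,0,0]],"turn":[0,0,0,0,0,0]}';python3 -m inch '{"hand":[0,0,0],"delta_pos":[[0.4,0,-0.3],[0.4,0,-0.3],[0,0,0]],"turn":[0,0,0]}'
```

```text
t: 29.7
eef_pos: [545.6, 293.2, 109.5]
tcp_rot: [-3.14, 0.003, 1.571]
ft_force: [-3.1, -22.5, 16.9]
opening: 0.628
t: 30.0
eef_pos: [545.6, 301.8, 115.3]
tcp_rot: [-3.14, 0.003, 1.571]
ft_force: [-2.3, -17.4, 14.6]
opening: 0.628
```

```bash
python3 -m inch '{"hand":[0,0,0,0],"delta_pos":[[0.5,0,-0.3],[0.5,0,-0.25],[0.5,0,-0.2],[0,0,0]],"turn":[0,0,0,0]}'
python3 - <<'E'
from h import *
p,d=cam('side','s18.png')
cv2.imwrite('pics/s18z.png',cv2.resize(p[190:290,340:440],None,fx=7,fy=6,interpolation=2))
s=env.state();print(s['ft_force'],s['eef_pos'])
E
```

```text
t: 30.4
eef_pos: [545.6, 317.4, 123.0]
tcp_rot: [-3.141, 0.002, 1.572]
ft_force: [-3.8, -12.5, 15.0]
opening: 0.628
[ -3.95392721 -12.16807724  15.34306602] [545.61371286 317.28896465 122.90338108]
```

View pics/s18z.png

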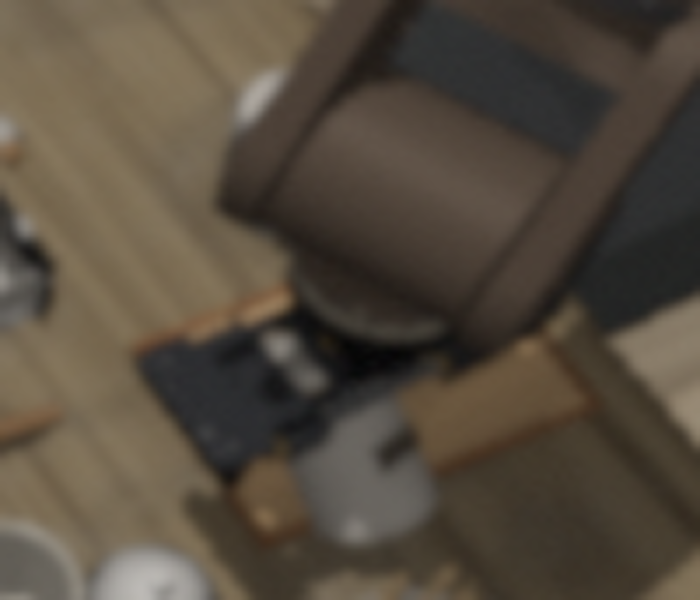

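```bash
python3 -m inch '{"hand":[0,0,0,0],"delta_pos":[[0.5,0,-0.2],[0.5,0,-0.15],[0.5,0,-0.1],[0,0,0]],"turn":[0,0,0,0]}'
python3 - <<'E'
from h import *
p,d=cam('side','s19.png')
cv2.imwrite('pics/s19z.png',cv2.resize(p[190:290,340:440],None,fx=7,fy=6,interpolation=2))
E
```

```text
t: 30.85
eef_pos: [545.6, 332.8, 127.5]
tcp_rot: [-3.141, 0.001, 1.571]
ft_force: [-2.8, -9.6, 14.7]
opening: 0.628
```

View pics/s19z.png

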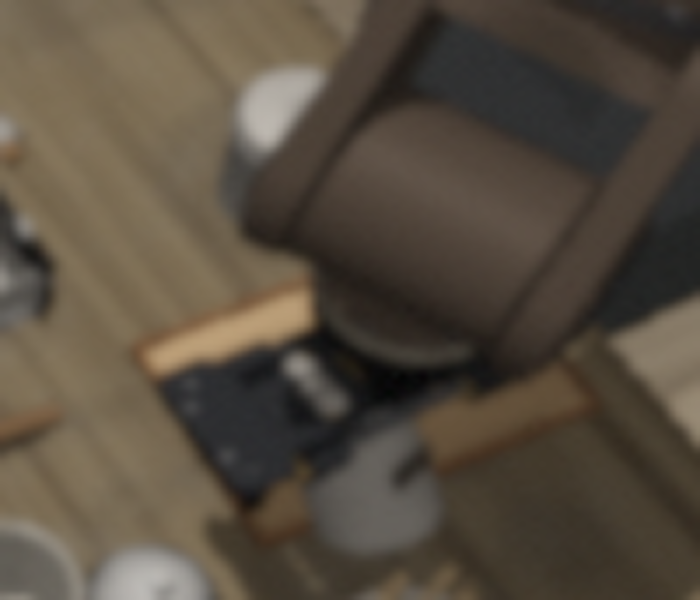

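```bash
python3 -m inch '{"hand":[0,0,0,0,0],"delta_pos":[[0.5,0,-0.1],[0.5,0,-0.05],[0.5,0,0],[0.5,0,0],[0,0,0]],"turn":[0,0,0,0,0]}'
python3 - <<'E'
from h import *
p,d=cam('side','s20.png')
cv2.imwrite('pics/s20z.png',cv2.resize(p[190:290,340:440],None,fx=7,fy=6,interpolation=2))
E
```

```text
t: 31.4
eef_pos: [545.7, 353.1, 128.9]
tcp_rot: [3.142, 0.001, 1.571]
ft_force: [-2.9, -6.8, 13.2]
opening: 0.629
```

View pics/s20z.png

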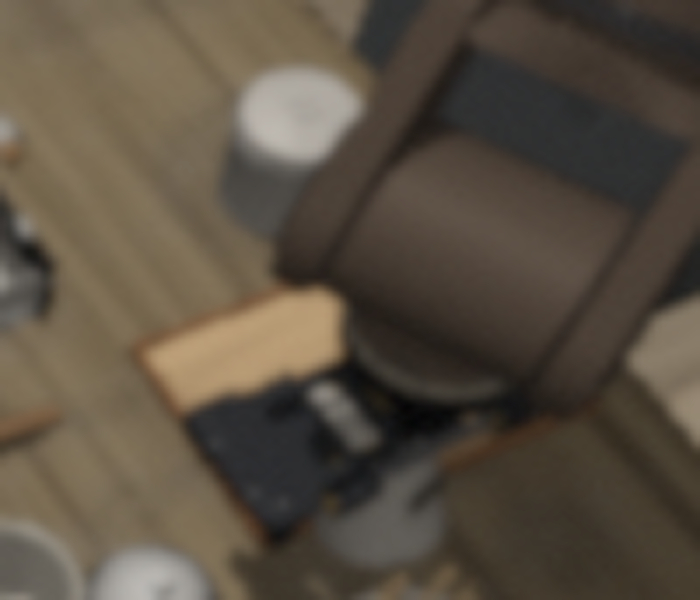

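```bash
python3 -m inch '{"hand":[0,0,0,0,0,0,0],"delta_pos":[[0.5,0,0.1],[0,0,-1.5],[0,0,-1.2],[-3.5,0,0],[-3.5,0,0],[0,0,1],[0,0,0]],"turn":[0,0,0,0,0,0,0]}'
python3 - <<'E'
from h import *
p,d=cam('side','s21.png')
cv2.imwrite('pics/s21z.png',cv2.resize(p[190:290,340:440],None,fx=7,fy=6,interpolation=2))
E
```

```text
t: 32.15
eef_pos: [545.8, 287.6, 143.4]
tcp_rot: [-3.141, 0.0, 1.569]
ft_force: [-0.5, 0.3, -1.3]
opening: 0.629
```

View pics/s21z.png

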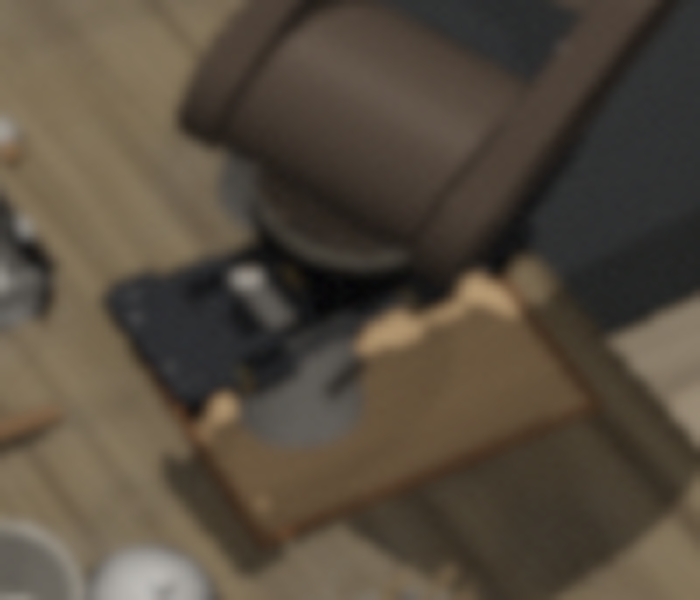

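```bash
python3 -m inch '{"hand":[0,0,0],"delta_pos":[[0,0,0.4],[0,0,0.2],[0,0,0]],"turn":[0,0,0]}';python3 -m inch '{"hand":[0,0],"delta_pos":[[0,0,0.3],[0,0,0]],"turn":[0,0]}';python3 -m inch '{"hand":[0,0],"delta_pos":[[0,0,0.3],[0,0,0]],"turn":[0,0]}';python3 -m inch '{"hand":[0,0],"delta_pos":[[0,0,0.3],[0,0,0]],"turn":[0,0]}'
```

```text
t: 32.5
eef_pos: [545.6, 288.6, 137.4]
tcp_rot: [-3.141, 0.0, 1.572]
ft_force: [-0.0, 0.1, -1.2]
opening: 0.624
t: 32.7
eef_pos: [545.7, 288.2, 134.4]
tcp_rot: [-3.141, 0.0, 1.571]
ft_force: [-0.6, -1.0, -1.5]
opening: 0.629
t: 32.9
eef_pos: [545.8, 288.0, 131.4]
tcp_rot: [-3.141, 0.0, 1.571]
ft_force: [0.1, -0.1, -2.1]
opening: 0.629
t: 33.1
eef_pos: [545.8, 288.0, 128.4]
tcp_rot: [-3.141, 0.0, 1.571]
ft_force: [-0.1, -0.2, -1.4]
opening: 0.63
```

```bash
python3 -m inch '{"hand":[0,0],"delta_pos":[[0,0,0.3],[0,0,0]],"turn":[0,0]}';python3 -m inch '{"hand":[0,0],"delta_pos":[[0,0,0.3],[0,0,0]],"turn":[0,0]}';python3 -m inch '{"hand":[0,0],"delta_pos":[[0,0,0.3],[0,0,0]],"turn":[0,0]}'
```

```text
t: 33.3
eef_pos: [545.8, 287.9, 125.4]
tcp_rot: [-3.141, 0.0, 1.571]
ft_force: [0.1, -0.5, -2.2]
opening: 0.625
t: 33.5
eef_pos: [546.0, 288.1, 123.7]
tcp_rot: [3.141, -0.0, 1.571]
ft_force: [-1.8, -1.0, 8.9]
opening: 0.627
t: 33.7
eef_pos: [546.3, 288.5, 122.6]
tcp_rot: [3.139, -0.001, 1.571]
ft_force: [-7.8, -1.4, 27.4]
opening: 0.63
```

```bash
python3 -m inch '{"hand":[0,0,0,0],"delta_pos":[[0.4,0,0.05],[0.4,0,0.1],[0.4,0,0.1],[0,0,0]],"turn":[0,0,0,0]}'
python3 - <<'E'
from h import *
p,d=cam('side','s22.png')
cv2.imwrite('pics/s22z.png',cv2.resize(p[190:290,340:440],None,fx=7,fy=6,interpolation=2))
E
```

```text
t: 34.1
eef_pos: [546.5, 300.4, 119.3]
tcp_rot: [3.139, -0.001, 1.571]
ft_force: [-3.4, -1.2, 18.4]
opening: 0.63
```

View pics/s22z.png

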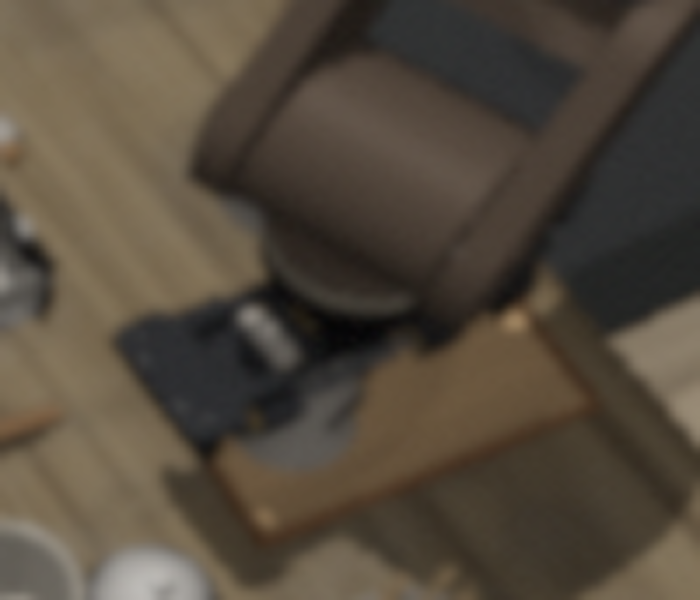

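Run:
```python
from h import *
G=env.state()['eef_pos']-[0,0,59]
for th in(0,5,10,15,20):
    t=np.radians(th); a=np.array([0,-np.sin(t),np.cos(t)]); m=np.array([0,np.cos(t),np.sin(t)])
    g=(G[2]-5-31*np.sin(t))/np.cos(t)
    b=G-g*a
    q=np.array([proj('side',b+31*(np.cos(f)*np.array([1,0,0])+np.sin(f)*m)) for f in np.linspace(0,6.28,60)])
    lid=b+106*a
    q=(q-[340,190])*[7,6]; l=(proj('side',lid)-[340,190])*[7,6]
    print(th,round(g,1),'bottom',q[q[:,1].argmax()].round(),'left',q[q[:,0].argmin()].round(),'lid',l.round())
```

```text
0 55.3 bottom [281. 464.] left [211. 410.] lid [307. 339.]
5 52.8 bottom [288. 468.] left [217. 416.] lid [301. 330.]
10 50.7 bottom [294. 471.] left [222. 416.] lid [296. 321.]
15 49.0 bottom [292. 473.] left [227. 422.] lid [289. 312.]
20 47.6 bottom [297. 475.] left [232. 427.] lid [283. 304.]
```

```bash
python3 -m inch '{"hand":[0,0,0,0],"delta_pos":[[0.3,0,0.1],[0.3,0,0.1],[0.2,0,0.1],[0,0,0]],"turn":[0,0,0,0]}';  python3 -m inch '{"hand":[0.66,0.68,0.75,0.8,0.8],"delta_pos":[[0,0,0],[0,0,0],[0,0,0],[0,0,0],[0,0,0]],"turn":[0,0,0,0,0]}'
python3 - <<'E'
from h import *
p,d=cam('side','s23.png')
cv2.imwrite('pics/s23z.png',cv2.resize(p[190:290,340:440],None,fx=7,fy=6,interpolation=2))
E
```

```text
t: 34.55
eef_pos: [546.6, 308.4, 116.4]
tcp_rot: [3.139, -0.001, 1.571]
ft_force: [-2.7, -1.0, 18.5]
opening: 0.63
t: 35.05
eef_pos: [545.8, 308.0, 114.0]
tcp_rot: [-3.141, 0.0, 1.571]
ft_force: [-0.3, 0.2, 0.2]
opening: 0.793
```

View pics/s23z.png

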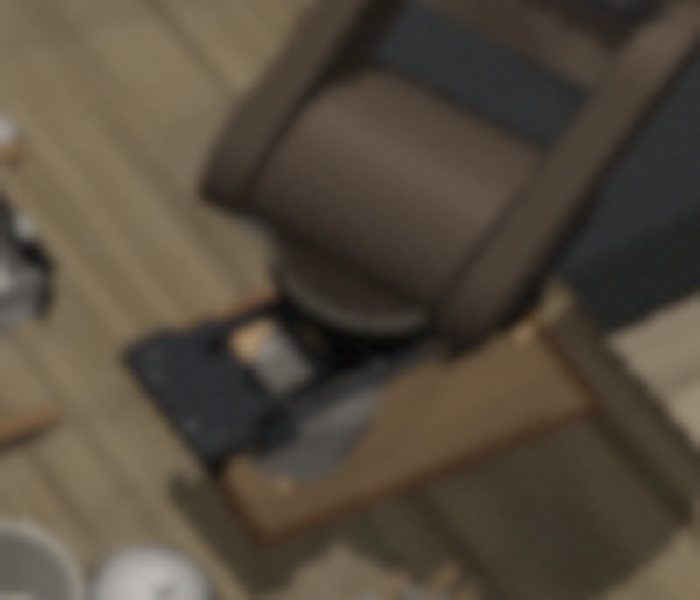

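```bash
python3 -m inch '{"hand":[0.8,0.8,0.8,0.9,1,1,1,1,1],"delta_pos":[[0,0,-2],[0,0,-3],[0,0,-4],[0,0,-3],[-4,-2.5,0],[-4.5,-2.5,0],[-4.2,-2.6,0],[0,0,0],[0,0,0]],"turn":[0,0,0,0,0,0,0,0,0]}'
python3 - <<'E'
from h import *
p,d=cam('side','s24.png')
cv2.imwrite('pics/s24z.png',cv2.resize(p[90:290,280:480],None,fx=4,fy=3,interpolation=2))
p,d=cam('top','t24.png')
cv2.imwrite('pics/t24z.png',cv2.resize(p[120:270,160:480],None,fx=2.5,fy=2.5,interpolation=2))
print(env.state()['eef_pos'])
E
```

```text
t: 36.0
eef_pos: [470.8, 181.8, 234.8]
tcp_rot: [3.14, -0.0, 1.569]
ft_force: [0.3, -0.3, 0.3]
opening: 0.998
[471.3542903  182.86507586 234.38909081]
```

View pics/s24z.png

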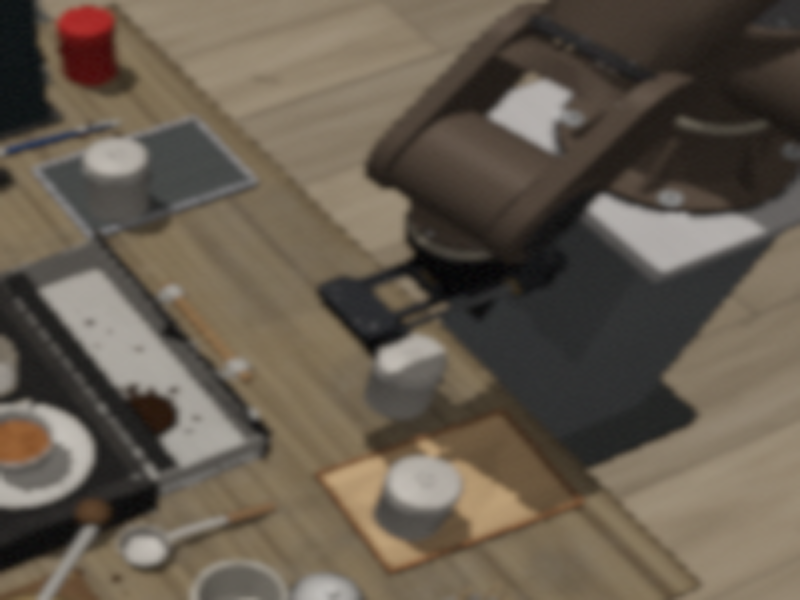

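View pics/t24z.png

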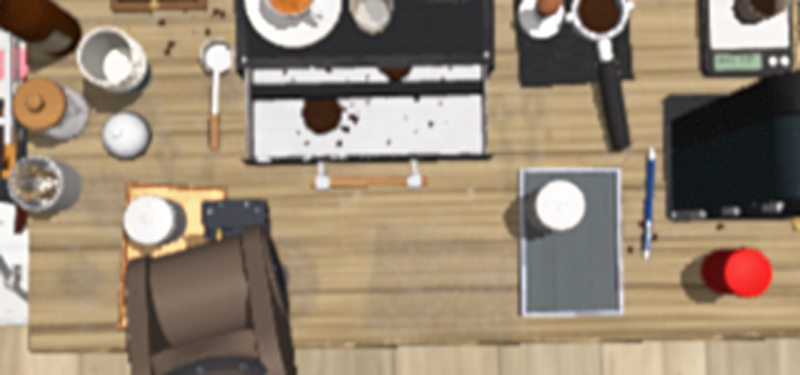

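```bash
cat > chk.py <<'E'
from h import *
import sys
def chk(f,n='top'):
    d=np.load('pics/'+f+'.npy');c=viewer.get_calibration(n);T=np.array(c['T'])
    vv,uu=np.mgrid[:400,:640]
    P=np.stack([(uu-c['cx'])/c['fx']*d,(vv-c['cy'])/c['fy']*d,d],-1)@T[:3,:3].T+T[:3,3]
    for nm,(cx,cy,yaw) in dict(steel=(507.4,-216.7,-.03),wood=(498.2,301.1,-.073)).items():
        R=np.array([[np.cos(yaw),np.sin(yaw)],[-np.sin(yaw),np.cos(yaw)]])
        Q=P.reshape(-1,3); L=(Q[:,:2]-[cx,cy])@R.T
        m=(abs(L[:,0])<95)&(abs(L[:,1])<75)&(Q[:,2]>95)&(Q[:,2]<125)
        L=np.c_[L,Q[:,2]][m]
        for s in(-1,1):
            K=L[L[:,0]*s>0]
            if len(K)>40: print(nm,len(K),'mid',((K.min(0)+K.max(0))/2).round(),'med',np.median(K,0).round(1), 'plane',np.degrees(np.linalg.lstsq(np.c_[K[:,:2],np.ones(len(K))],K[:,2],rcond=None)[0][:2]).round(1))
if __name__=='__main__': chk(sys.argv[1])
E
python3 chk.py t24.png
python3 -m inch '{"hand":[1,1,1,1,1,0,0,0,0,0],"delta_pos":[[0,-0.1,3],[0,0,3],[0,0,2.7],[0,0,1.3],[0,0,0],[0,0,0],[0,0,0],[0,0,0],[0,0,0],[0,0,0]],"turn":[0,0,0,0,0,0,0,0,0,0]}'
```

```text
steel 325 mid [ 45.  33. 106.] med [ 45.7  33.6 108.2] plane [ 0.9 -0.9]
wood 327 mid [ 48.  12. 106.] med [ 47.8  11.  108.4] plane [-0.5  1.5]
t: 37.1
eef_pos: [469.7, 182.4, 134.7]
tcp_rot: [3.141, -0.0, 1.571]
ft_force: [-0.4, -0.5, -0.7]
opening: 0.636
```

```bash
python3 -m inch '{"hand":[0,0,0,0,0,0,0,0,0,0,0,0,0],"delta_pos":[[0,0,-1],[0,0,-1],[-3,-0.5,0],[-4.3,-0.7,0],[-4.3,-0.7,0],[-4.3,-0.7,0],[-4.3,-0.7,0],[-4.3,-0.7,0],[-3.5,-0.7,0],[-1.2,0,0],[0,0,1],[0,0,0.6],[0,0,0]],"turn":[0,0,0,0,0,0,0,0,0,0,0,0,0]}'
python3 -m inch '{"hand":[0,0,0,0,0,0,0,0,0,0,0,0,0,0,0,0],"delta_pos":[[-0.7,0,0],[-0.7,0,0],[-0.7,0,0],[-0.7,0,0],[-0.7,0,0],[-0.7,0,0],[-0.7,0,0],[-0.7,0,0],[-0.7,0,0],[-0.7,0,0.3],[-0.7,0,0.5],[-0.6,0,0.5],[-0.6,0,0.5],[-0.5,0,0.6],[-0.4,0,0.6],[0,0,0]],"turn":[0,0,0,0,0,0,0,0,0,0,0,0,0,0,0,0]}'
python3 - <<'E'
from h import *
p,d=cam('side','s25.png')
cv2.imwrite('pics/s25z.png',cv2.resize(p[90:190,280:380],None,fx=7,fy=6,interpolation=2))
s=env.state();print(s['ft_force'],s['eef_pos'])
E
```

```text
t: 38.4
eef_pos: [422.4, -108.5, 137.4]
tcp_rot: [-3.14, -0.001, 1.572]
ft_force: [0.1, 0.5, -1.7]
opening: 0.627
t: 40.0
eef_pos: [422.6, -208.2, 107.4]
tcp_rot: [-3.141, -0.0, 1.57]
ft_force: [1.2, -0.4, 0.6]
opening: 0.625
[ 0.48958506  0.27887592 -0.33696698] [ 422.54737845 -207.85240019  107.68420093]
```

View pics/s25z.png

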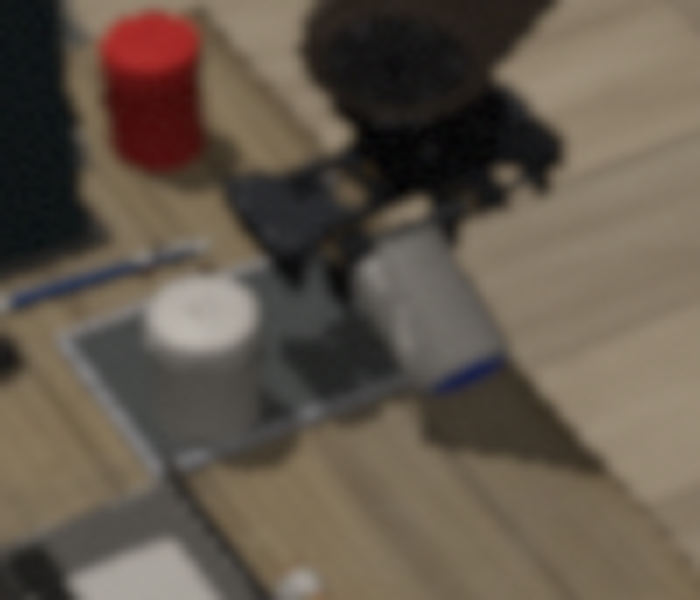

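```bash
python3 -m inch '{"hand":[0,0,0,0,0,0,0,0,0,0,0,0,0,0,0,0,0,0,0,0],"delta_pos":[[-0.2,0,0.4],[0,0,0],[0,0,0],[0,0,0],[0,0,-1.5],[0,0,-2.5],[0,0,-2.5],[2,0.3,0],[4,0.3,0],[4.3,0.3,0],[4.3,0.3,0],[4.3,0.3,0],[4.3,0.3,0],[4.3,0.3,0],[4.3,0.3,0],[3,0.3,0],[1,0,0],[0,0,2],[0,0,2.5],[0,0,1.3]],"turn":[0,0,0,0,0,0,0,0,0,0,0,0,0,0,0,0,0,0,0,0]}'
python3 - <<'E'
from h import *
p,d=cam('side','s26.png')
cv2.imwrite('pics/s26z.png',cv2.resize(p[150:290,320:460],None,fx=5,fy=4.2,interpolation=2))
s=env.state();print(s['ft_force'],s['eef_pos'])
E
```

```text
t: 42.05
eef_pos: [448.8, 147.9, 109.7]
tcp_rot: [-3.139, 0.0, 1.571]
ft_force: [-0.1, -1.0, -1.9]
opening: 0.624
[-0.60669624 -0.41361198 -4.53683438] [448.45551799 147.6957447  108.55581287]
```

View pics/s26z.png

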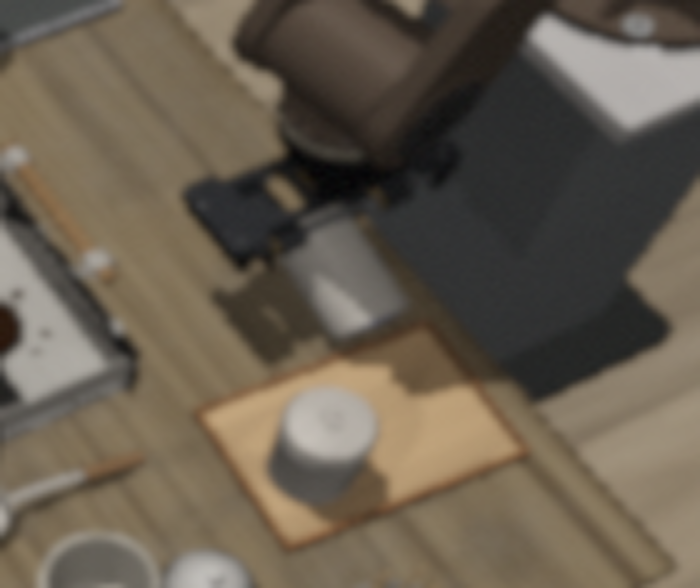

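```bash
python3 -m inch '{"hand":[0,0,0],"delta_pos":[[0,0,0.4],[0,0,0.2],[0,0,0]],"turn":[0,0,0]}';python3 -m inch '{"hand":[0,0],"delta_pos":[[0,0,0.3],[0,0,0]],"turn":[0,0]}';python3 -m inch '{"hand":[0,0],"delta_pos":[[0,0,0.3],[0,0,0]],"turn":[0,0]}'
```

```text
t: 42.4
eef_pos: [449.7, 148.2, 105.6]
tcp_rot: [3.141, -0.0, 1.571]
ft_force: [-0.1, -0.3, -2.1]
opening: 0.625
t: 42.6
eef_pos: [449.6, 148.3, 102.4]
tcp_rot: [3.141, -0.0, 1.571]
ft_force: [0.7, -0.2, -2.2]
opening: 0.624
t: 42.8
eef_pos: [449.6, 148.3, 99.1]
tcp_rot: [3.141, -0.0, 1.571]
ft_force: [1.1, -0.4, -2.5]
opening: 0.623
```

```bash
python3 -m inch '{"hand":[0,0,0,0,0,0,0],"delta_pos":[[0.8,0,-0.1],[0.8,0,-0.1],[0.4,0,-0.2],[0.4,0,-0.35],[0.4,0,-0.35],[0.4,0,-0.35],[0,0,0]],"turn":[0,0,0,0,0,0,0]}';python3 -m inch '{"hand":[0,0,0],"delta_pos":[[0.4,0,-0.3],[0.4,0,-0.3],[0,0,0]],"turn":[0,0,0]}'
```

```text
t: 43.5
eef_pos: [449.2, 179.9, 114.8]
tcp_rot: [-3.141, 0.001, 1.571]
ft_force: [-2.9, -16.3, 11.9]
opening: 0.623
t: 43.8
eef_pos: [449.4, 188.3, 120.6]
tcp_rot: [-3.142, 0.001, 1.571]
ft_force: [-0.8, -11.7, 8.8]
opening: 0.621
```

Contact held; continuing the arc.

```bash
python3 -m inch '{"hand":[0,0,0,0],"delta_pos":[[0.5,0,-0.25],[0.5,0,-0.2],[0.5,0,-0.2],[0,0,0]],"turn":[0,0,0,0]}';python3 -m inch '{"hand":[0,0,0,0],"delta_pos":[[0.5,0,-0.15],[0.5,0,-0.15],[0.5,0,-0.1],[0,0,0]],"turn":[0,0,0,0]}'
python3 - <<'E'
from h import *
p,d=cam('side','s27.png')
cv2.imwrite('pics/s27z.png',cv2.resize(p[150:290,320:460],None,fx=5,fy=4.2,interpolation=2))
E
```

```text
t: 44.2
eef_pos: [449.5, 203.4, 127.2]
tcp_rot: [3.141, 0.001, 1.571]
ft_force: [-1.6, -9.6, 12.0]
opening: 0.623
t: 44.6
eef_pos: [449.6, 218.6, 131.2]
tcp_rot: [3.141, 0.001, 1.571]
ft_force: [-1.9, -7.6, 10.0]
opening: 0.623
```

View pics/s27z.png

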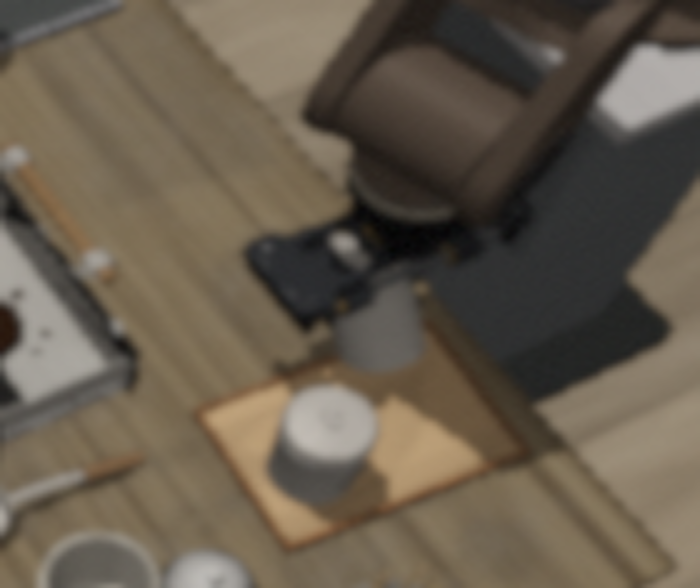

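```bash
python3 -m inch '{"hand":[0,0,0,0,0,0],"delta_pos":[[0.5,0,-0.1],[0.5,0,-0.05],[0.5,0,0],[0.5,0,0],[0.5,0,0.05],[0,0,0]],"turn":[0,0,0,0,0,0]}'; python3 -m inch '{"hand":[0,0,0],"delta_pos":[[0.5,0,0.1],[0.5,0,0.1],[0,0,0]],"turn":[0,0,0]}'
python3 - <<'E'
from h import *
p,d=cam('side','s28.png')
cv2.imwrite('pics/s28z.png',cv2.resize(p[150:290,320:460],None,fx=5,fy=4.2,interpolation=2))
E
```

```text
t: 45.25
eef_pos: [449.7, 243.9, 132.3]
tcp_rot: [3.14, 0.0, 1.571]
ft_force: [-2.3, -5.4, 11.9]
opening: 0.625
t: 45.55
eef_pos: [449.7, 254.1, 130.5]
tcp_rot: [3.14, -0.0, 1.571]
ft_force: [-2.8, -2.1, 13.9]
opening: 0.619
```

View pics/s28z.png

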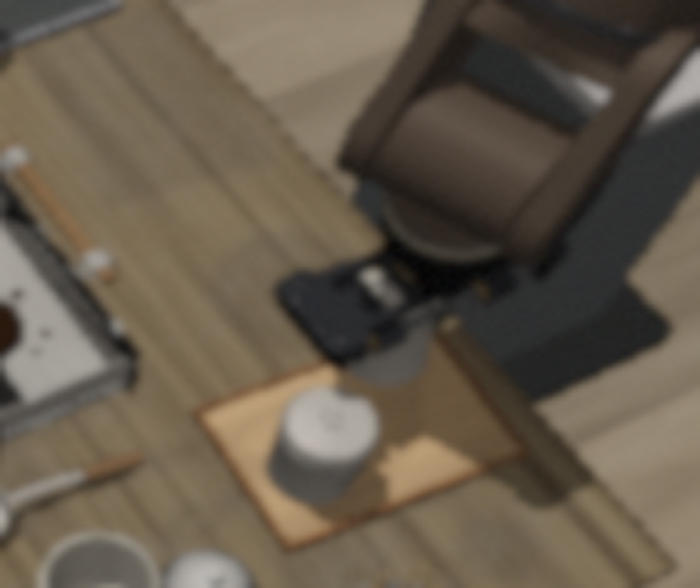

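```bash
python3 -m inch '{"hand":[0,0,0,0,0,0,0,0,0],"delta_pos":[[0.5,0,0.1],[0.5,0,0.1],[0,0,-1.2],[0,0,-1],[2,0,0],[1,0,0],[0,0,1],[0,0,0.5],[0,0,0]],"turn":[0,0,0,0,0,0,0,0,0]}'; python3 -m inch '{"hand":[0,0],"delta_pos":[[0,0,0.3],[0,0,0]],"turn":[0,0]}';python3 -m inch '{"hand":[0,0],"delta_pos":[[0,0,0.3],[0,0,0]],"turn":[0,0]}';python3 -m inch '{"hand":[0,0],"delta_pos":[[0,0,0.3],[0,0,0]],"turn":[0,0]}'
```

```text
t: 46.5
eef_pos: [449.1, 292.7, 133.0]
tcp_rot: [-3.139, 0.001, 1.571]
ft_force: [0.1, 0.9, -2.9]
opening: 0.617
t: 46.7
eef_pos: [449.6, 293.0, 130.9]
tcp_rot: [-3.141, 0.0, 1.57]
ft_force: [-0.6, -0.7, -2.0]
opening: 0.613
t: 46.9
eef_pos: [449.6, 293.2, 128.0]
tcp_rot: [-3.141, 0.0, 1.571]
ft_force: [-0.2, -0.0, -2.7]
opening: 0.615
t: 47.1
eef_pos: [449.5, 293.3, 125.0]
tcp_rot: [-3.141, 0.0, 1.571]
ft_force: [0.3, -0.9, -2.7]
opening: 0.619
```

```bash
python3 -m inch '{"hand":[0,0],"delta_pos":[[0,0,0.3],[0,0,0]],"turn":[0,0]}';python3 -m inch '{"hand":[0,0],"delta_pos":[[0,0,0.2],[0,0,0]],"turn":[0,0]}'
python3 - <<'E'
from h import *
print(env.state()['ft_force'])
p,d=cam('side','s29.png')
cv2.imwrite('pics/s29z.png',cv2.resize(p[190:290,340:440],None,fx=7,fy=6,interpolation=2))
E
```

```text
t: 47.3
eef_pos: [449.7, 293.4, 122.2]
tcp_rot: [3.141, -0.0, 1.571]
ft_force: [0.9, 0.6, -0.0]
opening: 0.615
t: 47.5
eef_pos: [449.9, 293.8, 121.6]
tcp_rot: [3.14, -0.001, 1.571]
ft_force: [-2.6, 2.2, 16.5]
opening: 0.618
[-2.64100333  2.24327768 16.53997652]
```

View pics/s29z.png

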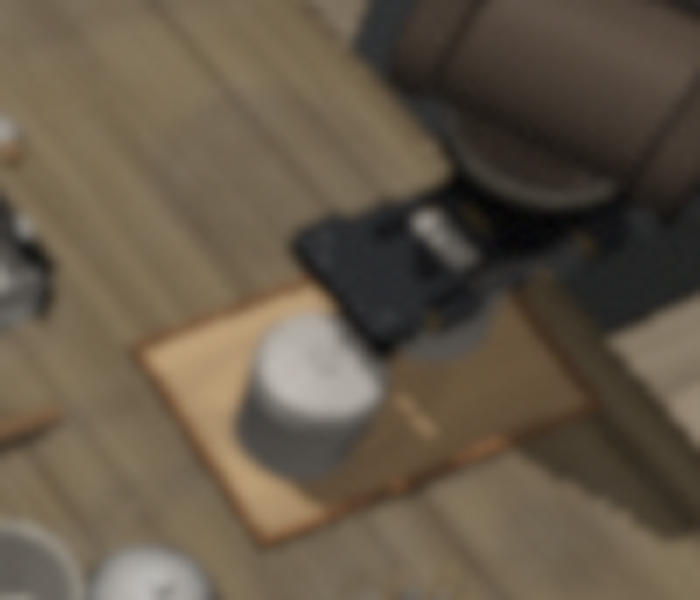

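```bash
python3 -m inch '{"hand":[0,0],"delta_pos":[[0.1,0,0.1],[0,0,0]],"turn":[0,0]}';python3 -m inch '{"hand":[0.65,0.68,0.72,0.76,0.78,0.78],"delta_pos":[[0,0,0],[0,0,0],[0,0,0],[0,0,0],[0,0,0],[0,0,0]],"turn":[0,0,0,0,0,0]}';python3 -m inch '{"hand":[0.78,0.78,0.78,0.8,0.8,0.8,0.8,0.8,0.8],"delta_pos":[[0,0,-1],[0,0,-2],[0,0,-3],[0,0,-4],[0,0,-4],[-4,0,0],[-4.5,0,0],[-4.5,0,0],[-4.5,0,0]],"turn":[0,0,0,0,0,0,0,0,0]}'
python3 - <<'E'
from h import *
p,d=cam('side','s30.png')
cv2.imwrite('pics/s30z.png',cv2.resize(p[90:290,280:480],None,fx=4,fy=3,interpolation=2))
p,d=cam('top','t30.png')
cv2.imwrite('pics/t30z.png',cv2.resize(p[120:270,160:480],None,fx=2.5,fy=2.5,interpolation=2))
import chk; chk.chk('t30.png')
E
```

```text
t: 47.75
eef_pos: [449.9, 294.9, 121.0]
tcp_rot: [3.14, -0.001, 1.571]
ft_force: [-4.3, 3.2, 21.2]
opening: 0.618
t: 48.35
eef_pos: [449.6, 294.3, 119.1]
tcp_rot: [-3.141, 0.0, 1.571]
ft_force: [0.6, -0.5, 0.1]
opening: 0.779
t: 49.25
eef_pos: [449.1, 117.8, 260.1]
tcp_rot: [3.141, -0.0, 1.572]
ft_force: [1.2, -0.7, -0.0]
opening: 0.803
steel 324 mid [ 45.  32. 107.] med [ 45.7  33.5 108.4] plane [ 1.1 -1. ]
wood 326 mid [-45. -19. 107.] med [-45.4 -20.  108.4] plane [-0.9  1.5]
wood 327 mid [ 48.  13. 107.] med [ 48.   11.1 108.3] plane [0.7 1. ]
```

View pics/s30z.png

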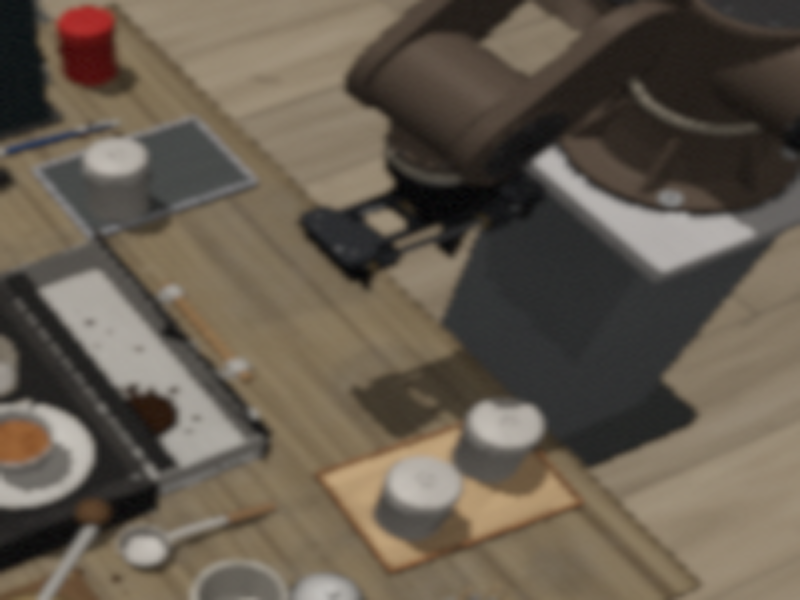

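View pics/t30z.png

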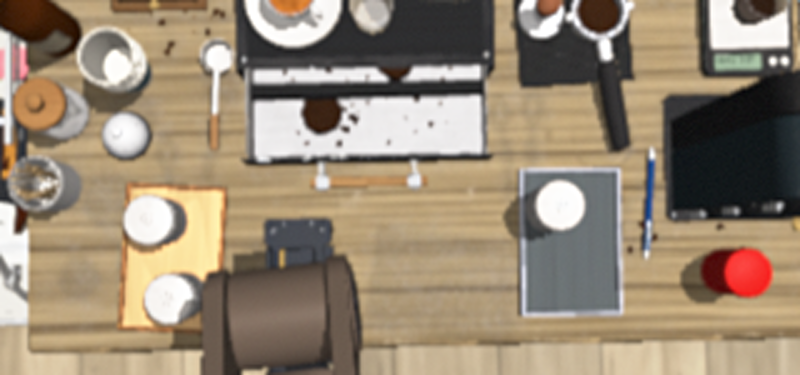

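Run:
```python
from h import *
print(env.state()['t'],env.state()['ft_force']); print(ticket.job_done())
```

```text
49.35 [ 0.82515938  0.71873622 -0.28276414]
the job is handed in; nothing more can be done
None
```

I sorted all three shakers into their trays and handed the job in at t = 49.4 s. `job_done()` reports no verdict, so the result below rests on my own checks.

**Method:** the moves can only turn the gripper about its own axis. I tipped each shaker in the jaws by dragging its base against the steel tray's lip. The side camera then showed the sticker. I righted the shaker by hooking its base on a tray lip, set it on the tray floor and released it.

| Shaker (order taken) | Sticker | Tray |
|---|---|---|
| Right-hand one | orange | steel |
| Middle one | blue | wooden |
| Left-hand one | blue | wooden |

**Last checks, top-camera depth:**
- All three lids are at the same height, about 108 mm, and flat within about 2°. I expected 111 mm, and put the difference down to depth and calibration error.
- Positions of the lids in their tray frames (x, y) are steel (46, 34), wood (48, 11) and wood (-45, -20) mm. All are inside the limits of ±75 and ±45 mm.
- The gripper was clear of everything with no force on it. The cup, bell, scoop and red look-alike look unmoved.

**Less certain points:**
- **First shaker, position:** it stands close to the steel tray's left lip. Measured numbers put its edge about 4 mm over the lip, but its lid is flat and as high as the others, so I take this as measurement error.
- **First shaker, tipping:** when first lifted it was tilted only about 60°, close to the 57° limit. I tipped it again to about 75° and held it there.
- **First shaker, righting:** two tries slipped over the lip before it worked.
- **Forces:** the highest wrist force I read was about 40 N.

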